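Ready the bottle inspection corner

TASK

Get the inspection corner ready: fit both pins of the spanner into the two holes of the lamp's loose lens ring and turn the ring clockwise with it until it is fully home against its stop, then lay the spanner back on its rest block, pins down. After that slide the dimmer's grip until it is in line with the pointer clip. Also stand every bottle that is there upright on the low white shelf in one neat row, each centred on its own round mark and with no empty mark left between bottles; leave the other things on the bench where they are.

Things in the scene. Friction and masses are not known exactly. Their poses are not given: they have to be found in the camera images.
- lamp: Round grey lamp head fixed on the bench, 126 mm across, 44 mm high, with the lens ring on top and a white lens in the middle. Origin: centre of its underside; it stands at a different place and yaw each time.
- lens_ring (a joint): Turn of the flat aluminium lens ring about its vertical axis, rad. Starts loose between 0 and 0.15 and grows clockwise seen from above; the hard stop (fully home) is at 1.2, where the black stroke on the ring meets the small black block on the lamp's rim. Friction holds it (about 0.2 N m); no spring.
- ring_top (a point): Centre of the lens ring's upper face, 56.5 mm above the bench; turns with the ring, z up. Its x axis runs through the two hole centres, at x = +40 and -40 mm. The ring is 110 mm outside, 60 mm inside, 12 mm thick; the holes are 12.4 mm wide and go right through it. Ring and spanner are alike after half a turn.
- spanner: Two-pin face spanner, 220 g: dark steel bar 104 (x) x 24 (y) x 10 (z) mm, under it two steel pins (8 mm across, 10 mm long, at x = +-40 mm, y = 0), on it an upright black handle block 56 (x) x 22 (y) mm from z = 18 to 70 mm: pinch it across y from above. Origin: centre of the bar's underside, z up. With the pins fully in, the bar lies on the ring, this origin at ring_top. Starts lying across its rest.
- spanner_rest: Grey block fixed on the bench, 58 (x) x 50 (y) mm, 22 mm high. Origin: centre of its underside. The spanner's bar lies along its x on the top face, origin 22 mm above this one, one pin hanging down past either end (7 mm free each).
- dimmer: White fixed box of the dimmer, 66 (x) x 180 (y) x 22 (z) mm, black groove along y in its top, pointing roughly away from the robot. Origin: centre of its underside. Its +y points away from the robot, the pointer clip sits on its -x edge.
- fader (a joint): Travel of the dimmer's grip along the dimmer's +y, m, 0 (end near the robot) to 0.12; starts between 0 and 0.025. It stays where it is left (friction 1.5 N).
- fader_top (a point): Centre of the top of the black sliding grip, 66.5 mm above the bench; the grip is a block 28 (across the track) x 20 (along the track) x 44 mm high with a thin white line across its top.
- pointer: Small dark steel clip fixed on one long edge of the dimmer, with a flat triangle (16 mm wide) whose tip points to the track. Origin: middle of the triangle at the dimmer's top face; axes parallel to the dimmer's. The grip is in line when fader_top has the same y as this origin in the clip's axes (y = along the track).
- shelf: Low white shelf fixed on the bench, 124 (x) x 306 (y) mm, top face 24 mm above the bench. Origin: centre of its underside; the row of marks runs along its y.
- mark_0 (a point): Centre of round grey mark 1 of 4 (from the left) on the shelf's top face; marks are 64 mm across, 72 mm apart.
- bottle_0: Small round reagent bottle with blue screw cap, 56 mm in diameter, 105 mm tall, amber, about 340 g with a heavy foot; full width up to about 65 mm. Origin: centre of its underside, z up. Starts upright on the bench; 2 to 4 bottles are there, the others are absent. All bottles are equal, any order will do.
- mark_1 (a point): Centre of round grey mark 2 of 4 (from the left) on the shelf's top face; marks are 64 mm across, 72 mm apart.
- bottle_1: Small round reagent bottle with blue screw cap, 56 mm in diameter, 105 mm tall, clear with pink contents, about 340 g with a heavy foot; full width up to about 65 mm. Origin: centre of its underside, z up. Starts upright on the bench; 2 to 4 bottles are there, the others are absent. All bottles are equal, any order will do.
- mark_2 (a point): Centre of round grey mark 3 of 4 (from the left) on the shelf's top face; marks are 64 mm across, 72 mm apart.
- bottle_2: Small round reagent bottle with blue screw cap, 56 mm in diameter, 105 mm tall, amber, about 340 g with a heavy foot; full width up to about 65 mm. Origin: centre of its underside, z up. Starts upright on the bench; 2 to 4 bottles are there, the others are absent. All bottles are equal, any order will do.
- mark_3 (a point): Centre of round grey mark 4 of 4 (from the left) on the shelf's top face; marks are 64 mm across, 72 mm apart.
- bottle_3: Small round reagent bottle with blue screw cap, 56 mm in diameter, 105 mm tall, clear with pink contents, about 340 g with a heavy foot; full width up to about 65 mm. Origin: centre of its underside, z up. Starts upright on the bench; 2 to 4 bottles are there, the others are absent. All bottles are equal, any order will do.
- marker: Pen, 135 mm long, 17 mm thick, lying behind the dimmer; a bystander, to be left where it is. Origin: centre of its underside.
- tape_roll: Roll of tape, 104 mm across, 25 mm high, lying at the back; a bystander, to be left where it is. Origin: centre of its underside.
- timer: Bench timer, 77 x 77 x 21 mm, lying behind the shelf; a bystander, to be left where it is. Origin: centre of its underside.
Mind the look-alikes: they are no part of the job. Leave any turquoise look-alike of the spanner alone.

How it is judged:
On the way, in this order (a step that is already met when the one before it is completed fails the run):
1. both spanner pins are fully in the ring's holes while the ring is still loose (horizontal distance between spanner and ring_top below 0.006 m and z of spanner in the frame of ring_top below 0.004 m and angle between the x axis of spanner and the x axis of ring_top, either way round below 0.12 rad and angle between spanner's own z axis and vertical below 0.1 rad and value of joint lens_ring below 0.4 rad), for 0.2 s.
2. the ring is fully home with the spanner's pins in it (horizontal distance between spanner and ring_top below 0.006 m and z of spanner in the frame of ring_top below 0.004 m and angle between the x axis of spanner and the x axis of ring_top, either way round below 0.12 rad and angle between spanner's own z axis and vertical below 0.1 rad and value of joint lens_ring above 1.12 rad), for 0.2 s.
3. the spanner lies back on its rest (horizontal distance between spanner and spanner_rest below 0.018 m and z of spanner in the frame of spanner_rest between 0.018 and 0.026 m and angle between spanner's own z axis and vertical below 0.1 rad), for 0.2 s.
4. the dimmer's grip is in line with the pointer (y of fader_top in the frame of pointer between -0.006 and 0.006 m), for 0.2 s.
At the end, for the whole second after the job is handed in: The ring is within 0.08 rad of its stop; the spanner lies level on its rest, within 18 mm of its centre; the grip is within 6 mm of the pointer along the track; every bottle stands upright on the shelf within 12 mm of the centre of a mark and next to another bottle (within 100 mm), at rest (all of step 3 and all of step 4 and value of joint lens_ring above 1.12 rad and (horizontal distance between bottle_0 and mark_0 below 0.012 m or horizontal distance between bottle_0 and mark_1 below 0.012 m or horizontal distance between bottle_0 and mark_2 below 0.012 m or horizontal distance between bottle_0 and mark_3 below 0.012 m) and (horizontal distance between bottle_0 and bottle_1 below 0.1 m or horizontal distance between bottle_0 and bottle_2 below 0.1 m or horizontal distance between bottle_0 and bottle_3 below 0.1 m) and z of bottle_0 in the frame of shelf between 0.019 and 0.029 m and angle between each of bottle_0, bottle_1, bottle_2, bottle_3's own z axis and vertical below 0.1 rad and linear speed of each of bottle_0, bottle_1, bottle_2, bottle_3, spanner below 0.02 m/s and (horizontal distance between bottle_1 and mark_0 below 0.012 m or horizontal distance between bottle_1 and mark_1 below 0.012 m or horizontal distance between bottle_1 and mark_2 below 0.012 m or horizontal distance between bottle_1 and mark_3 below 0.012 m) and (horizontal distance between bottle_1 and bottle_0 below 0.1 m or horizontal distance between bottle_1 and bottle_2 below 0.1 m or horizontal distance between bottle_1 and bottle_3 below 0.1 m) and z of bottle_1 in the frame of shelf between 0.019 and 0.029 m and (horizontal distance between bottle_2 and mark_0 below 0.012 m or horizontal distance between bottle_2 and mark_1 below 0.012 m or horizontal distance between bottle_2 and mark_2 below 0.012 m or horizontal distance between bottle_2 and mark_3 below 0.012 m) and (horizontal distance between bottle_2 and bottle_0 below 0.1 m or horizontal distance between bottle_2 and bottle_1 below 0.1 m or horizontal distance between bottle_2 and bottle_3 below 0.1 m) and z of bottle_2 in the frame of shelf between 0.019 and 0.029 m and (horizontal distance between bottle_3 and mark_0 below 0.012 m or horizontal distance between bottle_3 and mark_1 below 0.012 m or horizontal distance between bottle_3 and mark_2 below 0.012 m or horizontal distance between bottle_3 and mark_3 below 0.012 m) and (horizontal distance between bottle_3 and bottle_0 below 0.1 m or horizontal distance between bottle_3 and bottle_1 below 0.1 m or horizontal distance between bottle_3 and bottle_2 below 0.1 m) and z of bottle_3 in the frame of shelf between 0.019 and 0.029 m); the robot touches nothing.
It fails at once if a bystander (marker, tape roll, timer) is moved by more than 30 mm (distance of any of marker, tape_roll, timer from where it was at the start of the episode above 0.03 m).
Of bottle_0, bottle_1, bottle_2, bottle_3 only 2 to 4 are there at a start; the rules pass over those that are not, and their reading is None.
At some moment in a run one of bottle_0, bottle_1, bottle_2, bottle_3 may be knocked a few centimetres aside while the robot is not near it.
It also fails if it takes over 210 s, if anything falls off the work surface, if the arm or the gripper's body presses on something with over 40 N, if the wrist force passes 120 N, or if a joint passes its speed limit or range.

ROBOT

A 6-joint arm with a two-finger parallel gripper is mounted at the origin on a cart in front of the work surface, level with it; the furniture and walls round the work are solid. World frame = base frame: x ahead of the robot, y to its left, z up, the work surface at z = 0. Lengths are in m, angles in rad, forces in N, time in s.
With the tool pointing down it reaches from about 0.3 to 0.875 m from the base axis. Payload 6.4 kg.
Tool frame: the origin (TCP) lies midway between the tips of the shut fingers; the grasp point (between the pads) lies 19 mm behind it; z points along the fingers, y is the line along which they close (so a half turn about z gives the same grasp; the last joint's range is limited). The gripper opens to 85 mm and grips with 20 to 120 N. Pads are 22 mm wide; open, the fingers measure 114 mm over their backs; the gripper's body (76 mm by 85 mm) begins 54 mm behind the grasp point. The pads swing forward as they close: fully open they stand 13 mm farther back than shut.
Start: joints at [1.143, 0.181, 1.607, -0, 1.354, -0.206], TCP at [0.126, 0.561, 0.231] pointing down, gripper open.
Joint ranges: [-2.99, 2.99], [-0.89, 2.07], [0.3, 2.58], [-1.14, 4.28], [0, 2.63], [-3.12, 3.12]. Speed limits (rad/s): [2.57, 2.57, 3.01, 3.14, 3.14, 3.14].

INTERFACE

Orientations are given as a unit quaternion [x, y, z, w].
In Python, from rig import r gives the robot as it stands. The module is installed in compiled form; this text tells all that it offers.
- The arm moves only by the tool servo_tool, never from a script. Its argument "moves" is a list of rows, each an object with "dp": the shift along the tool's x, y, z in cm, a list of three; "twist": the turn, a rotation vector about the tool's x, y, z in degrees, a list of three; "hand": the opening, from 0 (shut) to 1 (fully open). A call has 1 to 5 rows; each row shifts and turns the commanded pose from where the row before left it, along the tool's axes as they then stand; what a row does not reach is not made up. A row lasts 1/12 s, in which the tool goes at most 41.7 mm and 7.16 degrees, less where a joint would pass 70% of its speed; a pose out of reach is approached as far as the arm can. A call is refused whole if a number of a shift passes 4.17 or a number of a turn 7.16, either way. A call with a gripper value outside its range is refused whole. The fingers move at their own pace and stop on an object; "grip_force" is the grip in N (left out, the last holds). Time passes only in rows, so rows that do not move let the fingers close. It gives the time, the measured TCP pose, the force, the opening and the grip force at its end, in the units of the state.
- r.sense(): the state, without advancing time (a new reading comes with each control period).
- r.grab_frame(name): name is "scene" or "side" or "wrist"; returns the picture (384x512x3 uint8, blue, green, red); there is no depth.
- r.camera_info(name): a dict with "fx", "fy", "cx", "cy" (pixels), "D" ([k1, k2, p1, p2, k3] as OpenCV has them; the pictures are not rectified), "eye" and "attitude" of the camera in the world. Camera axes: x right, y down, z forward; pixel columns grow to the right and rows downward; lengths in m; the calibration is good to about 2 mm. A picture is of the moment at which its call begins: read the wrist's pose just before it. camera_info takes no time and is no camera call; for the wrist camera it gives the pose at the moment of the call.
- r.close_job(): hands the job in; it is judged then, once.
Trained networks look in the newest picture that a camera, given by its name, has taken for a name from the list of things; names that differ only in an ending like _2 or _b are one class to them, and where a whole thing is asked for, a point or a joint stands for the part that bears it (a point fixed in the world has none). Each returns a list of dicts, best first, with "score" (0 to 1); they miss things now and then, are a little off and sometimes report something else, mostly with a low value. They report only what shows in the picture. A call takes as long as a camera call. They do not tell look-alikes from the thing itself.
- r.boxes_of(camera, query): "position" ([column, row] in pixels, amid what is visible of it).
The state is a dict: "t": time; "q": joint angles; "qvel": joint speeds; "effort": joint torques, N m; "tcp_pos": TCP position; "tool_rot": TCP orientation; "wrist_force": force on the tool from outside, world axes, zero at the start; "torque": the same for the moment, N m; "grip_width": finger opening in m; "finger_force": force on a finger pad.
Only numpy, scipy, OpenCV 4.12 (cv2) and the standard library are available. Lean on these libraries where they do the work, as an engineer would, in place of code of your own. Each camera call takes 0.05 s, during which the arm holds its last target. There are 200 camera calls.

## Working session

There is one attempt and no reset: what is moved stays moved. The work goes in short steps, Python scripts to look and compute and a tool call to move; the robot and the scene stay as the last step left them, time stands still between calls to the robot, and variables do not carry over. Pictures are saved under pics/ and viewed, at most 14 in all, crops included, and the job is handed in when it is done.

Besides the shell and the picture viewer there is one more tool, called as name([rows], argument=value, ...), one row to a line, values as JSON. servo_tool: Moves the arm, as the interface text tells. Its arguments: {"type":"object","properties":{"moves":{"type":"array","items":{"type":"object","properties":{"dp":{"type":"array","items":{"type":"number"}},"twist":{"type":"array","items":{"type":"number"}},"hand":{"type":"number"}}}},"grip_force":{"type":"number"}},"required":["moves"]}

```bash
mkdir -p pics; python3 - <<'E'
from rig import r
import cv2,numpy as np
np.set_printoptions(precision=4,suppress=True)
s=r.sense();print(s['t'],s['tcp_pos'],s['tool_rot'],s['grip_width'])
for c in ['scene','side']:
    i=r.camera_info(c);print(c,i)
    f=r.grab_frame(c);cv2.imwrite(f'pics/{c}0.png',cv2.resize(f,(800,600)))
    for n in ['lamp','ring_top','spanner','spanner_rest','dimmer','fader_top','pointer','shelf','bottle_0','bottle_1']:
        print(n,[(np.round(b['position']).tolist(),round(b['score'],2)) for b in r.boxes_of(c,n)])
E
```

```text
0.0 [0.1263 0.5604 0.2304] [ 0.1107  0.9939 -0.0008 -0.0003] 0.0856916982743307
scene {'fx': 354.4051353446294, 'fy': 354.4051353446294, 'cx': 250.26231653024024, 'cy': 179.93796102306024, 'D': array([-0.0408,  0.    ,  0.    ,  0.    ,  0.    ]), 'eye': array([-0.1576, -0.3649,  0.4862]), 'attitude': array([ 0.7362, -0.4466,  0.2611, -0.4363])}
lamp [([164.0, 173.0], 0.79)]
ring_top [([157.0, 165.0], 0.64), ([324.0, 237.0], 0.5), ([324.0, 206.0], 0.43)]
spanner [([253.0, 226.0], 0.86), ([323.0, 205.0], 0.67), ([139.0, 189.0], 0.64)]
spanner_rest [([139.0, 208.0], 0.59), ([366.0, 254.0], 0.38), ([205.0, 194.0], 0.3)]
dimmer [([204.0, 198.0], 0.7), ([322.0, 238.0], 0.36)]
fader_top [([193.0, 194.0], 0.64), ([205.0, 198.0], 0.43)]
pointer [([326.0, 207.0], 0.15)]
shelf [([322.0, 207.0], 0.56)]
bottle_0 [([367.0, 257.0], 0.85), ([323.0, 239.0], 0.79)]
bottle_1 [([367.0, 257.0], 0.85), ([323.0, 239.0], 0.79)]
side {'fx': 496.3970663096895, 'fy': 496.3970663096895, 'cx': 256.5404452909299, 'cy': 191.64529585263713, 'D': array([-0.1397,  0.    ,  0.    ,  0.    ,  0.    ]), 'eye': array([0.2611, 1.1935, 0.9762]), 'attitude': array([-0.0967,  0.8901, -0.4419,  0.0553])}
lamp []
ring_top []
spanner [([314.0, 186.0], 0.97), ([300.0, 246.0], 0.72)]
spanner_rest [([303.0, 260.0], 0.52)]
dimmer [([273.0, 219.0], 0.57), ([267.0, 168.0], 0.39), ([315.0, 157.0], 0.37)]
fader_top [([286.0, 218.0], 0.51)]
pointer [([299.0, 246.0], 0.59)]
shelf [([268.0, 169.0], 0.84)]
bottle_0 [([316.0, 139.0], 0.78), ([314.0, 155.0], 0.55)]
bottle_1 [([316.0, 139.0], 0.78), ([314.0, 155.0], 0.55)]
```

View pics/scene0.png

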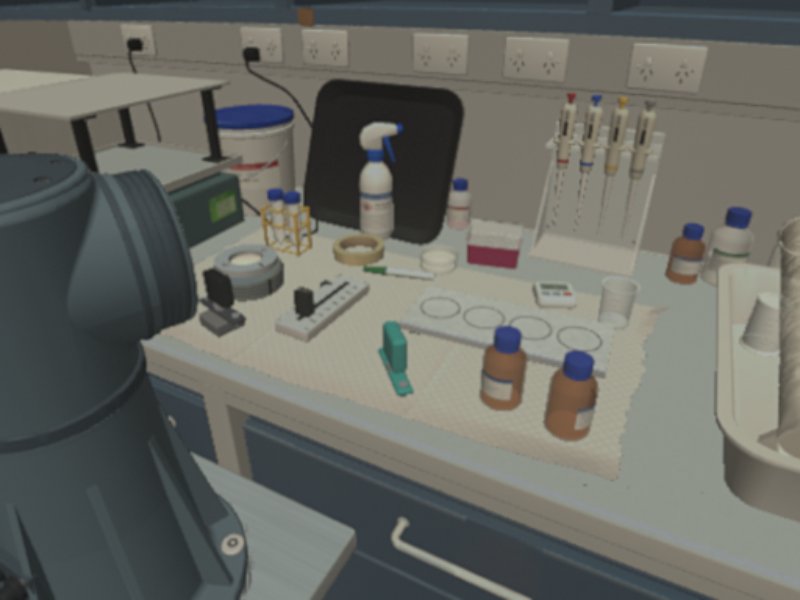

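View pics/side0.png

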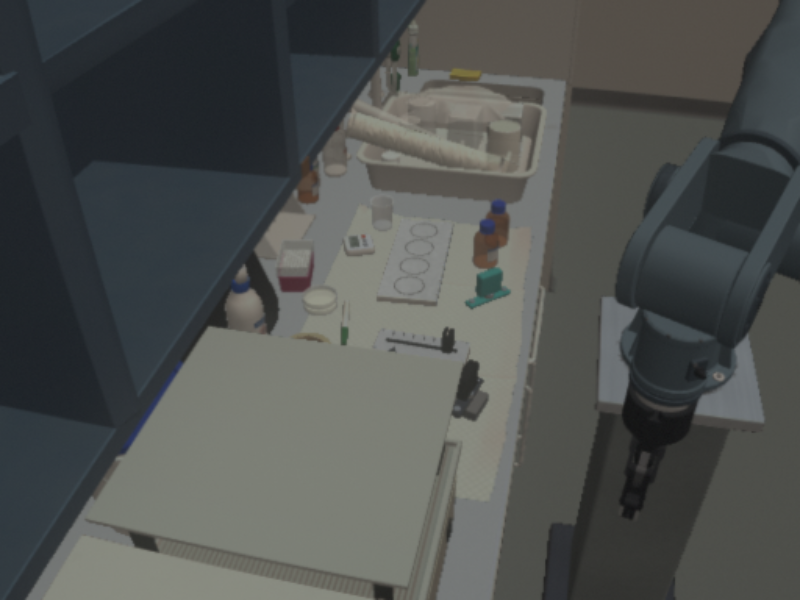

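The scene picture (800-px coordinates) shows:
- the lamp at (248,270)
- the dark spanner on its rest at (218,300)
- the dimmer at (325,305), with its grip at (303,300)
- the shelf at (510,325)
- two amber bottles at (503,370) and (572,395)

Spanner candidates are the dark one at (218,300) and the turquoise one at (395,360). The dark one on the grey block fits the description, and the turquoise one is the look-alike. The bottles by the wall are out of the work area and differ in size.

```bash
cat > h.py <<'E'
from rig import r
import cv2,numpy as np
from scipy.spatial.transform import Rotation as R
np.set_printoptions(precision=4,suppress=True)
def ray(i,px):
    K=np.array([[i['fx'],0,i['cx']],[0,i['fy'],i['cy']],[0,0,1]])
    u=cv2.undistortPoints(np.array([[px]],float),K,np.array(i['D']))[0,0]
    return R.from_quat(i['attitude']).apply([u[0],u[1],1])
def onz(i,px,z):
    d=ray(i,px);return np.array(i['eye'])+d*(z-i['eye'][2])/d[2]
def proj(i,P):
    K=np.array([[i['fx'],0,i['cx']],[0,i['fy'],i['cy']],[0,0,1]])
    Rc=R.from_quat(i['attitude']).as_matrix().T
    return cv2.projectPoints(np.atleast_2d(P).astype(float),cv2.Rodrigues(Rc)[0],-Rc@np.array(i['eye']),K,np.array(i['D']))[0][:,0]
def delta(target,yaw=None):
    """tool-axis shift in cm to reach a world target, and twist deg about tool z for tool-y axis world yaw"""
    s=r.sense();q=R.from_quat(s['tool_rot'])
    d=q.inv().apply(np.array(target)-s['tcp_pos'])*100
    y=q.apply([0,1,0]);yy=np.degrees(np.arctan2(y[1],y[0]))
    out=[d.round(2),'tcp',np.array(s['tcp_pos']),'yaw_y',round(yy,2),'F',np.array(s['wrist_force']).round(1),'w',round(s['grip_width'],4),'t',round(s['t'],2)]
    if yaw is not None:
        t=-((yaw-yy+90)%180-90); out+=['twist',round(t,2)]
    z=q.apply([0,0,1]); out+=['tilt',(z[:2]*100).round(2)]
    print(*out)
E
python3 - <<'E'
from h import *
i=r.camera_info('scene')
for n,p,z in [('lamp',(248,262),.0565),('spanner handle top',(218,272),.09),('rest',(222,320),.02),('dim near L',(278,322),.022),('dim far R',(368,283),.022),('grip top',(303,292),.0665),('b1 cap',(508,333),.105),('b2 cap',(578,358),.105),('shelf NL',(404,322),.024),('m0',(440,308),.024),('m1',(485,317),.024),('m2',(530,328),.024),('m3',(580,339),.024),('rackleg',(90,170),.1),('rackboxcorner',(240,225),0.0),('racktop corner',(242,155),.25),('turq',(395,390),.0)]:
    print(n,onz(i,np.array(p)/1.5625,z))
i=r.camera_info('side')
for n,p,z in [('racktop corner',(465,355),.25),('racktop corner',(465,355),.3),('racktop corner',(465,355),.4),('racktopfar',(215,330),.3),('boxfoot',(450,520),.1),('cabinet edge',(300,170),.5)]:
    print(n,onz(i,np.array(p)/1.5625,z))
delta([.5,.3,.35],90)
w=r.camera_info('wrist');s=r.sense()
q=R.from_quat(s['tool_rot']);print(w['fx'],w['cx'],w['cy'],q.inv().apply(w['eye']-s['tcp_pos']),(q.inv()*R.from_quat(w['attitude'])).as_matrix())
E
```

```text
lamp [0.4791 0.2505 0.0565]
spanner handle top [0.3818 0.2214 0.09  ]
rest [0.3587 0.2061 0.02  ]
dim near L [0.3921 0.1226 0.022 ]
dim far R [0.5625 0.0608 0.022 ]
grip top [0.4239 0.0939 0.0665]
b1 cap [ 0.4027 -0.2295  0.105 ]
b2 cap [ 0.3901 -0.316   0.105 ]
shelf NL [ 0.4781 -0.0507  0.024 ]
m0 [ 0.5406 -0.0834  0.024 ]
m1 [ 0.548  -0.1558  0.024 ]
m2 [ 0.5496 -0.2261  0.024 ]
m3 [ 0.5545 -0.2989  0.024 ]
rackleg [0.617 0.841 0.1  ]
rackboxcorner [ 0.6981  0.4702 -0.    ]
racktop corner [0.4701 0.2228 0.25  ]
turq [ 0.3564 -0.0982  0.    ]
racktop corner [0.3645 0.3681 0.25  ]
racktop corner [0.3574 0.4249 0.3   ]
racktop corner [0.3432 0.5386 0.4   ]
racktopfar [0.7048 0.4453 0.3   ]
boxfoot [0.3513 0.5417 0.1   ]
cabinet edge [0.5993 0.3317 0.5   ]
[-42.18 -17.24 -11.87] tcp [0.1265 0.5609 0.2313] yaw_y 77.29 F [-0.3  0.4  0.1] w 0.0851 t 1.1 twist -12.71 tilt [-0. -0.]
276.4081024116373 256.9069697577665 197.74927090062087 [ 0.0664  0.0004 -0.1421] [[-0.001  -0.966  -0.2586]
 [ 1.     -0.0009 -0.0004]
 [ 0.0001 -0.2586  0.966 ]]
```

```bash
python3 - <<'E'
from h import *
a=r.camera_info('scene');b=r.camera_info('side')
def tri(p,q):
    p=np.array(p)/1.5625;q=np.array(q)/1.5625
    d1=ray(a,p);d2=ray(b,q);A=np.c_[d1,-d2];x=np.linalg.lstsq(A,np.array(b['eye'])-a['eye'],rcond=None)[0]
    P=a['eye']+d1*x[0];Q=b['eye']+d2*x[1];print((P+Q)/2,np.linalg.norm(P-Q))
tri((238,78),(465,355));tri((238,78),(215,330));tri((70,110),(465,355))
tri((508,333),(487,228));tri((578,358),(498,207));tri((218,270),(470,364));tri((303,292),(449,330))
i=r.camera_info('scene')
delta([.36,.20,.33],90)
E
```

```text
[0.4301 0.2838 0.2905] 0.21212683924396988
[0.7104 0.4407 0.3073] 0.020471202996971145
[0.3556 0.4466 0.3202] 0.002562003113465817
[ 0.4069 -0.2265  0.098 ] 0.007424072647979223
[ 0.3933 -0.3146  0.1   ] 0.004890798684801933
[0.3752 0.2147 0.0973] 0.0020395508466424443
[0.4293 0.0964 0.0647] 0.003914465202311167
[-30.72 -30.07  -9.87] tcp [0.1265 0.5609 0.2313] yaw_y 77.29 F [-0.3  0.4  0.1] w 0.0851 t 1.1 twist -12.71 tilt [-0. -0.]
```

servo_tool([
  {"dp": [-2.8, -2.7, -0.9]},
  {"dp": [-2.8, -2.7, -0.9]},
  {"dp": [-2.8, -2.7, -0.9]},
  {"dp": [-2.8, -2.7, -0.9]},
  {"dp": [-2.8, -2.7, -0.9]},
])

```text
schema error: expected keys dp, twist, hand
```

servo_tool([
  {"dp": [-2.8, -2.7, -0.9]},
  {"dp": [-2.8, -2.7, -0.9]},
  {"dp": [-2.8, -2.7, -0.9]},
  {"dp": [-2.8, -2.7, -0.9]},
  {"dp": [-2.8, -2.7, -0.9]},
])

```text
schema error: expected keys dp, twist, hand
```

servo_tool([
  {"dp": [-2.8, -2.7, -0.9]},
  {"twist": [0, 0, -6.3]},
  {"twist": [0, 0, -6.3]},
  {"dp": [0, 0, 0]},
])

```text
schema error: expected keys dp, twist, hand
```

```bash
python3 - <<'E'
from h import *
delta([.38,.20,.33],90)
i=r.camera_info('wrist');f=r.grab_frame('wrist');cv2.imwrite('pics/w1raw.png',f);cv2.imwrite('pics/w1.png',cv2.resize(f,(800,600),interpolation=cv2.INTER_CUBIC))
import pickle;pickle.dump(i,open('w1.pkl','wb'))
for n in ['lamp','ring_top','spanner','spanner_rest','dimmer','fader_top','pointer']:
    print(n,[(np.round(b['position']).tolist(),round(b['score'],2)) for b in r.boxes_of('wrist',n)])
E
```

```text
[-32.67 -29.63  -9.87] tcp [0.1265 0.5609 0.2313] yaw_y 77.29 F [-0.3  0.4  0.1] w 0.0851 t 1.1 twist -12.71 tilt [-0. -0.]
lamp []
ring_top []
spanner [([87.0, 379.0], 0.9)]
spanner_rest [([95.0, 357.0], 0.8)]
dimmer []
fader_top []
pointer []
```

View pics/w1.png

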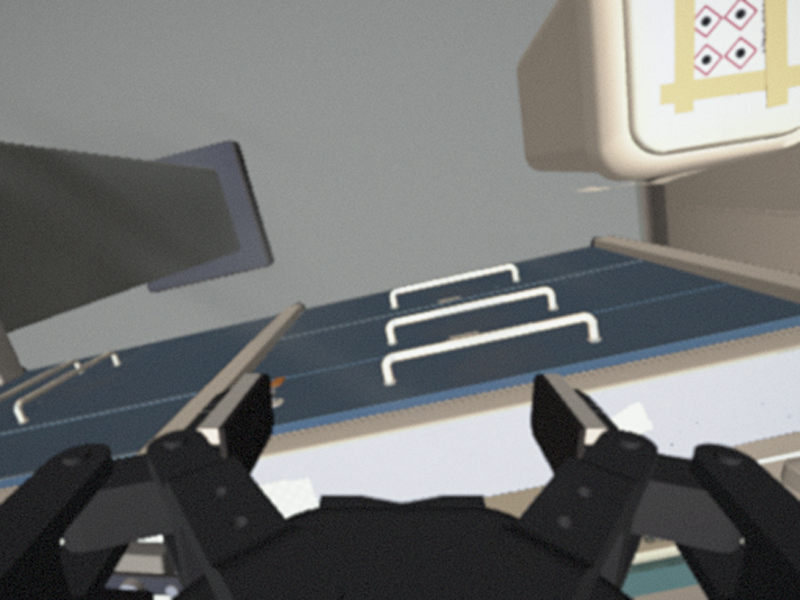

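The moves were refused because each row needs all three keys. The picture is only the start view of cabinet fronts. I'll resend with full keys.

servo_tool([
  {"dp": [-2.9, -2.7, -0.9], "twist": [0, 0, 0], "hand": 1},
  {"dp": [-2.9, -2.7, -0.9], "twist": [0, 0, 0], "hand": 1},
  {"dp": [-2.9, -2.7, -0.9], "twist": [0, 0, 0], "hand": 1},
  {"dp": [-2.9, -2.7, -0.9], "twist": [0, 0, 0], "hand": 1},
  {"dp": [-2.9, -2.7, -0.9], "twist": [0, 0, 0], "hand": 1},
])

```text
t: 1.92
tcp_pos: [0.2387, 0.3958, 0.2767]
tool_rot: [0.11, 0.994, 0.0, 0.0]
wrist_force: [1.1, 0.8, 0.0]
grip_width: 0.0851
finger_force: 0.0
```

servo_tool([
  {"dp": [-2.9, -2.7, -0.9], "twist": [0, 0, 0], "hand": 1},
  {"dp": [-2.9, -2.7, -0.9], "twist": [0, 0, 0], "hand": 1},
  {"dp": [-2.9, -2.7, -0.9], "twist": [0, 0, 0], "hand": 1},
  {"dp": [-2.9, -2.7, -0.9], "twist": [0, 0, 0], "hand": 1},
  {"dp": [-2.9, -2.7, -0.9], "twist": [0, 0, 0], "hand": 1},
])

```text
t: 2.33
tcp_pos: [0.3506, 0.232, 0.3221]
tool_rot: [0.111, 0.994, 0.0, 0.001]
wrist_force: [0.5, 0.1, 0.1]
grip_width: 0.0857
finger_force: 0.0
```

servo_tool([
  {"dp": [-2.9, -2.7, -0.9], "twist": [0, 0, 0], "hand": 1},
  {"dp": [0, 0, 0], "twist": [0, 0, -6.3], "hand": 1},
  {"dp": [0, 0, 0], "twist": [0, 0, -6.3], "hand": 1},
  {"dp": [0, 0, 0], "twist": [0, 0, 0], "hand": 1},
])

```text
t: 2.67
tcp_pos: [0.3729, 0.2001, 0.3305]
tool_rot: [0.0, 1.0, 0.0, 0.0]
wrist_force: [0.7, 1.0, 0.7]
grip_width: 0.0855
finger_force: 0.0
```

```bash
python3 - <<'E'
from h import *
delta([.38,.20,.33],90)
i=r.camera_info('wrist');f=r.grab_frame('wrist');cv2.imwrite('pics/w2raw.png',f);cv2.imwrite('pics/w2.png',cv2.resize(f,(800,600),interpolation=cv2.INTER_CUBIC))
import pickle;pickle.dump(i,open('w2.pkl','wb'));print(i['eye'])
for n in ['lamp','ring_top','spanner','spanner_rest','dimmer','fader_top','pointer']:
    print(n,[(np.round(b['position']).tolist(),round(b['score'],2)) for b in r.boxes_of('wrist',n)])
E
```

```text
[-0.71 -0.01  0.05] tcp [0.3729 0.2001 0.3305] yaw_y 89.97 F [0.7 1.  0.7] w 0.0855 t 2.67 twist -0.03 tilt [0.05 0.02]
[0.3065 0.2008 0.4726]
lamp [([300.0, 234.0], 0.85), ([270.0, 172.0], 0.48)]
ring_top [([301.0, 258.0], 0.85), ([59.0, 253.0], 0.71)]
spanner [([78.0, 172.0], 0.78), ([271.0, 170.0], 0.59), ([196.0, 205.0], 0.41)]
spanner_rest [([275.0, 154.0], 0.8)]
dimmer [([203.0, 222.0], 0.87)]
fader_top [([196.0, 207.0], 0.79)]
pointer [([217.0, 256.0], 0.64)]
```

View pics/w2.png

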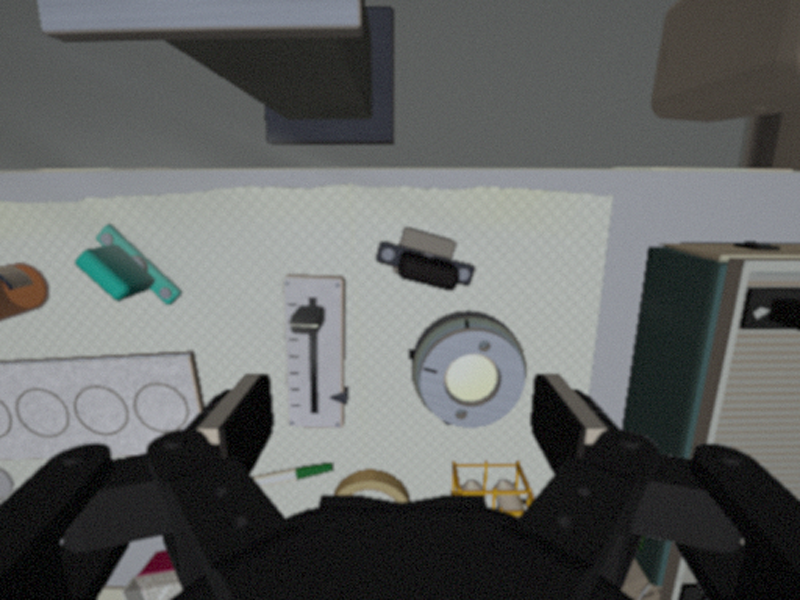

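The wrist view (800 px) shows:
- the dark spanner with bar ends at (388,252) and (463,273), and its handle at (430,268)
- ring holes at (485,346) and (461,414)
- the grip at (308,316) and the clip tip at (333,396)
- shelf marks at (161,408), (101,411) and (42,412)

The turquoise spanner at (125,268) is the look-alike.

```bash
python3 - <<'E'
from h import *
import pickle
i=pickle.load(open('w2.pkl','rb'))
P={}
for n,p,z in [('barA',(388,252),.032),('barB',(463,273),.032),('restL',(404,232),.022),('restR',(456,240),.022),('handle top c',(429,274),.092),('hole1',(485,346),.0565),('hole2',(461,414),.0565),('lens c',(471,378),.0565),('stroke',(429,370),.0565),('block',(411,354),.05),('block?',(467,322),.05),('grip top',(308,312),.0665),('ptr',(340,396),.024),('dimNL',(287,276),.022),('dimNR',(343,276),.022),('dimFL',(289,427),.022),('dimFR',(344,427),.022),('m0',(161,408),.024),('m1',(101,411),.024)]:
    P[n]=onz(i,np.array(p)/1.5625,z);print(n,P[n])
d=P['barB']-P['barA'];print('bar len',np.linalg.norm(d),np.degrees(np.arctan2(d[1],d[0])),(P['barA']+P['barB'])/2)
d=P['hole2']-P['hole1'];print('hole',np.linalg.norm(d),np.degrees(np.arctan2(d[1],d[0])),(P['hole1']+P['hole2'])/2)
f=cv2.imread('pics/w2raw.png')
a=cv2.resize(f[140:190,235:311],None,fx=5.2,fy=5.2,interpolation=cv2.INTER_CUBIC);b=cv2.resize(f[190:280,255:345],None,fx=4.4,fy=4.4,interpolation=cv2.INTER_CUBIC)
h=max(a.shape[0],b.shape[0]);c=np.zeros((h,a.shape[1]+b.shape[1],3),np.uint8);c[:a.shape[0],:a.shape[1]]=a;c[:b.shape[0],a.shape[1]:]=b
print(c.shape);cv2.imwrite('pics/c2.png',c)
E
```

```text
barA [0.3645 0.187  0.032 ]
barB [0.3863 0.2643 0.032 ]
restL [0.3452 0.2034 0.022 ]
restR [0.3534 0.2573 0.022 ]
handle top c [0.3763 0.2253 0.092 ]
hole1 [0.4575 0.286  0.0565]
hole2 [0.5345 0.2641 0.0565]
lens c [0.4928 0.2731 0.0565]
stroke [0.4837 0.2291 0.0565]
block [0.4685 0.2105 0.05  ]
block? [0.4338 0.2676 0.05  ]
grip top [0.4184 0.1094 0.0665]
ptr [0.5294 0.1305 0.024 ]
dimNL [0.391  0.0793 0.022 ]
dimNR [0.3911 0.1388 0.022 ]
dimFL [0.5702 0.0687 0.022 ]
dimFR [0.5701 0.1332 0.022 ]
m0 [ 0.5451 -0.0781  0.024 ]
m1 [ 0.5495 -0.1501  0.024 ]
bar len 0.08035126774150626 74.24015739038263 [0.3754 0.2256 0.032 ]
hole 0.08011003510760858 -15.824131208668618 [0.496  0.275  0.0565]
(396, 791, 3)
```

View pics/c2.png

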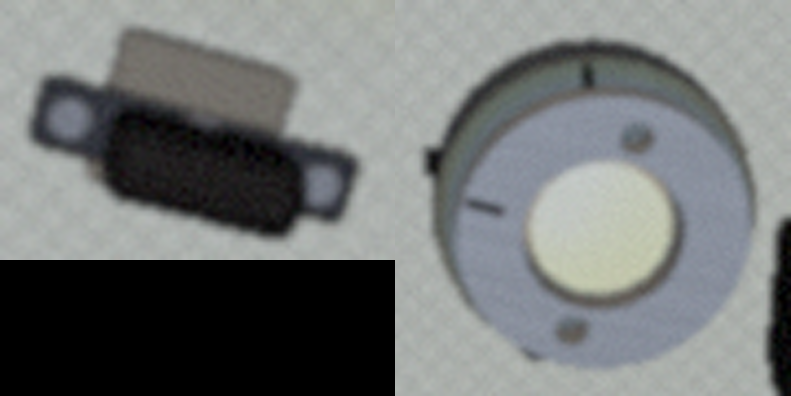

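The discs on the bar and the ring's holes both measure 80 mm apart, so the measurement is good. The spanner is at (.375,.226) with yaw 74°, and the ring is at (.496,.275) with its hole axis at -16°. I'll approach the spanner now.

servo_tool([
  {"dp": [-0.05, 0.51, 3.7], "twist": [0, 0, 0], "hand": 1},
  {"dp": [-0.05, 0.51, 3.7], "twist": [0, 0, 0], "hand": 1},
  {"dp": [-0.05, 0.51, 3.7], "twist": [0, 0, 0], "hand": 1},
  {"dp": [-0.05, 0.51, 3.7], "twist": [0, 0, 0], "hand": 1},
  {"dp": [-0.05, 0.51, 3.7], "twist": [0, 0, -4.2], "hand": 1},
])

```text
t: 3.48
tcp_pos: [0.3747, 0.2271, 0.1439]
tool_rot: [-0.036, 0.999, 0.0, 0.001]
wrist_force: [1.2, -0.2, 0.1]
grip_width: 0.0853
finger_force: 0.0
```

servo_tool([
  {"dp": [0, 0, 0], "twist": [0, 0, -7], "hand": 1},
  {"dp": [0, 0, 0], "twist": [0, 0, -7], "hand": 1},
  {"dp": [0, 0, 0], "twist": [0, 0, -7], "hand": 1},
  {"dp": [0, 0, 0], "twist": [0, 0, -7], "hand": 1},
  {"dp": [0, 0, 0], "twist": [0, 0, -7], "hand": 1},
])

```text
t: 3.9
tcp_pos: [0.3747, 0.2268, 0.1451]
tool_rot: [-0.337, 0.941, 0.0, -0.0]
wrist_force: [0.5, 0.2, -0.7]
grip_width: 0.0852
finger_force: 0.0
```

servo_tool([
  {"dp": [0, 0, 0], "twist": [0, 0, -7], "hand": 1},
  {"dp": [0, 0, 0], "twist": [0, 0, -7], "hand": 1},
  {"dp": [0, 0, 0], "twist": [0, 0, -7], "hand": 1},
  {"dp": [0, 0, 0], "twist": [0, 0, -7], "hand": 1},
  {"dp": [0, 0, 0], "twist": [0, 0, -7], "hand": 1},
])

```text
t: 4.32
tcp_pos: [0.3748, 0.2268, 0.1453]
tool_rot: [-0.605, 0.796, 0.0, -0.0]
wrist_force: [0.5, 0.5, -0.4]
grip_width: 0.0852
finger_force: 0.0
```

servo_tool([
  {"dp": [0, 0, 0], "twist": [0, 0, 0], "hand": 1},
  {"dp": [0, 0, 0], "twist": [0, 0, 0], "hand": 1},
])

```text
t: 4.48
tcp_pos: [0.3748, 0.2267, 0.1453]
tool_rot: [-0.601, 0.799, -0.0, -0.0]
wrist_force: [-0.9, 0.2, 0.2]
grip_width: 0.085
finger_force: 0.0
```

```bash
python3 - <<'E'
from h import *
delta([.3754,.2256,.05],164.2)
i=r.camera_info('wrist');f=r.grab_frame('wrist');cv2.imwrite('pics/w3.png',f)
import pickle;pickle.dump(i,open('w3.pkl','wb'))
print(proj(i,[[.3645,.187,.032],[.3863,.2643,.032],[.3754,.2256,.092]]))
E
```

```text
[ 0.09 -0.09  9.53] tcp [0.3748 0.2267 0.1453] yaw_y 163.89 F [-0.9  0.2  0.2] w 0.085 t 4.48 twist -0.31 tilt [-0. -0.]
[[254.4333 150.8924]
 [255.214  232.7676]
 [254.2177 213.0135]]
```

View pics/w3.png

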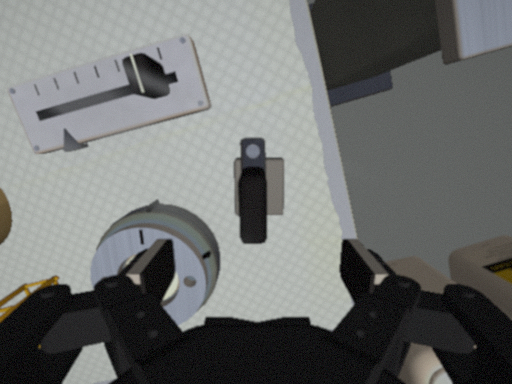

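The wrist picture shows the spanner pin disc at (253,151), as predicted at (254,151). The rest's centre lies about 5 mm to the right of the bar. Next I descend and grasp.

servo_tool([
  {"dp": [0.1, -0.1, 3], "twist": [0, 0, 0], "hand": 1},
  {"dp": [0, 0, 3], "twist": [0, 0, 0], "hand": 1},
  {"dp": [0, 0, 2.4], "twist": [0, 0, 0], "hand": 1},
  {"dp": [0, 0, 1.1], "twist": [0, 0, 0], "hand": 1},
  {"dp": [0, 0, 0], "twist": [0, 0, 0], "hand": 1},
])

```text
t: 4.95
tcp_pos: [0.3731, 0.2246, 0.0476]
tool_rot: [-0.601, 0.799, 0.001, -0.003]
wrist_force: [0.3, -0.1, 1.0]
grip_width: 0.0855
finger_force: 0.0
```

servo_tool([
  {"dp": [0, 0, 0], "twist": [0, 0, 0], "hand": 0},
  {"dp": [0, 0, 0], "twist": [0, 0, 0], "hand": 0},
  {"dp": [0, 0, 0], "twist": [0, 0, 0], "hand": 0},
  {"dp": [0, 0, 0], "twist": [0, 0, 0], "hand": 0},
  {"dp": [0, 0, 0], "twist": [0, 0, 0], "hand": 0},
], grip_force=80)

```text
t: 5.37
tcp_pos: [0.3763, 0.2255, 0.0512]
tool_rot: [-0.602, 0.798, -0.0, 0.001]
wrist_force: [-0.8, -0.5, 0.3]
grip_width: 0.0255
finger_force: 0.0
```

servo_tool([
  {"dp": [0, 0, 0], "twist": [0, 0, 0], "hand": 0},
  {"dp": [0, 0, 0], "twist": [0, 0, 0], "hand": 0},
])

```text
t: 5.53
tcp_pos: [0.3764, 0.2256, 0.0511]
tool_rot: [-0.602, 0.798, -0.0, 0.001]
wrist_force: [-0.6, 0.4, 6.6]
grip_width: 0.0213
finger_force: 78.0
```

servo_tool([
  {"dp": [0, 0, -1.5], "twist": [0, 0, 0], "hand": 0},
  {"dp": [0, 0, -2.5], "twist": [0, 0, 0], "hand": 0},
  {"dp": [0, 0, -3], "twist": [0, 0, 0], "hand": 0},
  {"dp": [0, 0, -2], "twist": [0, 0, 0], "hand": 0},
  {"dp": [0, 0, 0], "twist": [0, 0, 0], "hand": 0},
])

```text
t: 5.95
tcp_pos: [0.3782, 0.2261, 0.1443]
tool_rot: [-0.602, 0.798, -0.001, 0.003]
wrist_force: [1.0, -0.2, -2.2]
grip_width: 0.0213
finger_force: 78.5
```

```bash
python3 - <<'E'
from h import *
delta([.4960,.2750,.14],74.2)
E
```

```text
[-7.93 -9.99  0.52] tcp [0.3782 0.2261 0.1443] yaw_y 164.1 F [ 1.  -0.2 -2.2] w 0.0213 t 5.95 twist 89.9 tilt [0.7 0.2]
```

servo_tool([
  {"dp": [-1.6, -2.0, 0], "twist": [0, 0, 0], "hand": 0},
  {"dp": [-1.6, -2.0, 0], "twist": [0, 0, 0], "hand": 0},
  {"dp": [-1.6, -2.0, 0], "twist": [0, 0, 0], "hand": 0},
  {"dp": [-1.6, -2.0, 0], "twist": [0, 0, 0], "hand": 0},
  {"dp": [-1.6, -2.0, 0], "twist": [0, 0, 6.9], "hand": 0},
])

```text
t: 6.37
tcp_pos: [0.4937, 0.275, 0.1384]
tool_rot: [-0.554, 0.833, 0.0, -0.001]
wrist_force: [1.0, -1.0, -2.1]
grip_width: 0.021
finger_force: 78.7
```

servo_tool([
  {"dp": [0, 0, 0], "twist": [0, 0, 6.9], "hand": 0},
  {"dp": [0, 0, 0], "twist": [0, 0, 6.9], "hand": 0},
  {"dp": [0, 0, 0], "twist": [0, 0, 6.9], "hand": 0},
  {"dp": [0, 0, 0], "twist": [0, 0, 6.9], "hand": 0},
  {"dp": [0, 0, 0], "twist": [0, 0, 6.9], "hand": 0},
])

```text
t: 6.78
tcp_pos: [0.4925, 0.2744, 0.1382]
tool_rot: [-0.278, 0.96, -0.0, -0.002]
wrist_force: [-1.3, 0.5, -1.4]
grip_width: 0.0213
finger_force: 78.8
```

servo_tool([
  {"dp": [0, 0, 0], "twist": [0, 0, 6.9], "hand": 0},
  {"dp": [0, 0, 0], "twist": [0, 0, 6.9], "hand": 0},
  {"dp": [0, 0, 0], "twist": [0, 0, 6.9], "hand": 0},
  {"dp": [0, 0, 0], "twist": [0, 0, 6.9], "hand": 0},
  {"dp": [0, 0, 0], "twist": [0, 0, 6.9], "hand": 0},
])

```text
t: 7.2
tcp_pos: [0.4926, 0.2745, 0.1384]
tool_rot: [0.019, 1.0, -0.0, -0.001]
wrist_force: [0.1, 0.7, -1.5]
grip_width: 0.021
finger_force: 78.8
```

servo_tool([
  {"dp": [0, 0, 0], "twist": [0, 0, 6.9], "hand": 0},
  {"dp": [0, 0, 0], "twist": [0, 0, 6.9], "hand": 0},
  {"dp": [0, 0, 0], "twist": [0, 0, 0], "hand": 0},
  {"dp": [0, 0, 0], "twist": [0, 0, 0], "hand": 0},
])

```text
t: 7.53
tcp_pos: [0.4928, 0.2745, 0.1389]
tool_rot: [0.134, 0.991, -0.0, -0.001]
wrist_force: [-0.3, 0.4, -1.8]
grip_width: 0.0212
finger_force: 78.8
```

```bash
python3 - <<'E'
from h import *
delta([.4960,.2750,.1],74.2)
i=r.camera_info('wrist');f=r.grab_frame('wrist')
import pickle;pickle.dump(i,open('w4.pkl','wb'));cv2.imwrite('pics/w4raw.png',f)
cv2.imwrite('pics/w4.png',cv2.resize(f[120:320,130:380],(800,600),interpolation=cv2.INTER_CUBIC)) # 3.2x,3.0y
print(proj(i,[[.4575,.286,.0565],[.5345,.2641,.0565]]))
E
```

```text
[-0.3   0.13  3.89] tcp [0.4928 0.2745 0.1389] yaw_y 74.59 F [-0.3  0.4 -1.8] w 0.0212 t 7.53 twist 0.39 tilt [-0.21 -0.06]
[[258.7174 161.3298]
 [257.9163 251.5583]]
```

View pics/w4.png

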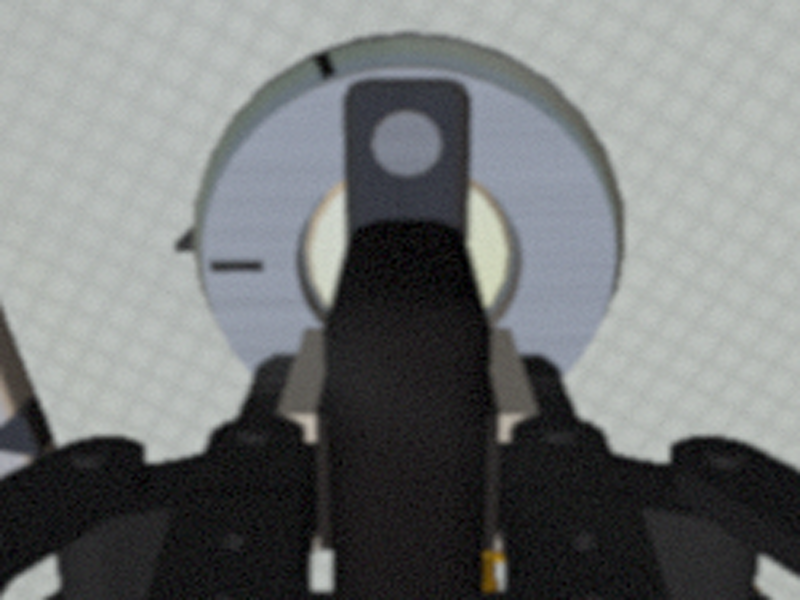

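```bash
python3 - <<'E'
from h import *
import pickle
i=pickle.load(open('w4.pkl','rb'));s=r.sense();q=R.from_quat(s['tool_rot'])
T=lambda P:q.inv().apply(P-s['tcp_pos'])*1000
print('pin in tool',T(onz(i,(257.2,167.7),.120)))
print('ring c from lens',T(onz(i,(258.1,208.3),.0565)))
print('stroke L,R',T(onz(i,(195.6,208.8),.0565)),T(onz(i,(212.2,208.8),.0565)))
print('ring c from w2',T(np.array([.496,.275,.0565])))
E
```

```text
pin in tool [41.7247  0.3797 19.2454]
ring c from lens [-2.7499  1.1414 82.6793]
stroke L,R [ -3.1647 -52.0656  82.7297] [ -3.1699 -37.9064  82.7161]
ring c from w2 [-2.8866  1.2633 82.679 ]
```

Aligned: the ring centre is about 4 mm along -x and 0.8 mm along +y in tool axes, and the stroke is perpendicular to the bar. Now the insertion.

servo_tool([
  {"dp": [-0.4, 0.08, 1.5], "twist": [0, 0, 0.4], "hand": 0},
  {"dp": [0, 0, 1.5], "twist": [0, 0, 0], "hand": 0},
  {"dp": [0, 0, 0.8], "twist": [0, 0, 0], "hand": 0},
  {"dp": [0, 0, 0], "twist": [0, 0, 0], "hand": 0},
  {"dp": [0, 0, 0], "twist": [0, 0, 0], "hand": 0},
])

```text
t: 8.0
tcp_pos: [0.4972, 0.2744, 0.1017]
tool_rot: [0.139, 0.99, -0.0, -0.001]
wrist_force: [0.7, 1.0, -2.1]
grip_width: 0.0208
finger_force: 78.9
```

servo_tool([
  {"dp": [0, 0, 0.4], "twist": [0, 0, 0], "hand": 0},
  {"dp": [0, 0, 0.4], "twist": [0, 0, 0], "hand": 0},
  {"dp": [0, 0, 0], "twist": [0, 0, 0], "hand": 0},
])

```text
t: 8.25
tcp_pos: [0.4976, 0.2745, 0.094]
tool_rot: [0.139, 0.99, -0.0, -0.0]
wrist_force: [-0.1, -0.1, -1.8]
grip_width: 0.0211
finger_force: 78.9
```

servo_tool([
  {"dp": [0, 0, 0.3], "twist": [0, 0, 0], "hand": 0},
  {"dp": [0, 0, 0.3], "twist": [0, 0, 0], "hand": 0},
  {"dp": [0, 0, 0], "twist": [0, 0, 0], "hand": 0},
])

```text
t: 8.5
tcp_pos: [0.4974, 0.2744, 0.0877]
tool_rot: [0.139, 0.99, -0.0, -0.0]
wrist_force: [-0.6, -0.2, -2.2]
grip_width: 0.0211
finger_force: 78.9
```

servo_tool([
  {"dp": [0, 0, 0.2], "twist": [0, 0, 0], "hand": 0},
  {"dp": [0, 0, 0], "twist": [0, 0, 0], "hand": 0},
  {"dp": [0, 0, 0], "twist": [0, 0, 0], "hand": 0},
])

```text
t: 8.75
tcp_pos: [0.4977, 0.2745, 0.0862]
tool_rot: [0.139, 0.99, -0.0, -0.0]
wrist_force: [0.1, 0.1, -2.3]
grip_width: 0.021
finger_force: 78.9
```

servo_tool([
  {"dp": [0, 0, 0.15], "twist": [0, 0, 0], "hand": 0},
  {"dp": [0, 0, 0], "twist": [0, 0, 0], "hand": 0},
  {"dp": [0, 0, 0], "twist": [0, 0, 0], "hand": 0},
])

```text
t: 9.0
tcp_pos: [0.4981, 0.2746, 0.0856]
tool_rot: [0.139, 0.99, 0.0, 0.0]
wrist_force: [-2.3, -1.3, 4.6]
grip_width: 0.0213
finger_force: 79.5
```

Fully seated: contact at TCP z = 0.0856. Now turning clockwise, which is +z in tool axes.

servo_tool([
  {"dp": [0, -0.02, 0], "twist": [0, 0, 4], "hand": 0},
  {"dp": [0, -0.02, 0], "twist": [0, 0, 6], "hand": 0},
  {"dp": [0, -0.02, 0], "twist": [0, 0, 6], "hand": 0},
  {"dp": [0, -0.02, 0], "twist": [0, 0, 6], "hand": 0},
  {"dp": [0, -0.02, 0], "twist": [0, 0, 6], "hand": 0},
])

```text
t: 9.42
tcp_pos: [0.4978, 0.2735, 0.0856]
tool_rot: [0.377, 0.926, 0.0, 0.001]
wrist_force: [-1.5, -1.9, 5.2]
grip_width: 0.0214
finger_force: 79.8
```

```bash
python3 - <<'E'
from h import *
delta([.4960,.2750,.0856],10); print(r.sense()['torque'])
E
```

```text
[ 0.24 -0.02  0.  ] tcp [0.4978 0.2735 0.0856] yaw_y 45.74 F [-1.5 -1.9  5.2] w 0.0214 t 9.42 twist 35.74 tilt [ 0.12 -0.04]
[-0.3618  0.4298  0.2581]
```

servo_tool([
  {"dp": [0, -0.02, 0], "twist": [0, 0, 6], "hand": 0},
  {"dp": [0, -0.02, 0], "twist": [0, 0, 6], "hand": 0},
  {"dp": [0, -0.02, 0], "twist": [0, 0, 6], "hand": 0},
  {"dp": [0, -0.02, 0], "twist": [0, 0, 6], "hand": 0},
  {"dp": [0, -0.02, 0], "twist": [0, 0, 4], "hand": 0},
])

```text
t: 9.83
tcp_pos: [0.4971, 0.2729, 0.0856]
tool_rot: [0.59, 0.808, 0.0, 0.001]
wrist_force: [-0.6, -2.1, 4.7]
grip_width: 0.0212
finger_force: 79.7
```

servo_tool([
  {"dp": [0, 0, 0], "twist": [0, 0, 3], "hand": 0},
  {"dp": [0, 0, 0], "twist": [0, 0, 3], "hand": 0},
  {"dp": [0, 0, 0], "twist": [0, 0, 0], "hand": 0},
])

```text
t: 10.08
tcp_pos: [0.497, 0.2729, 0.0856]
tool_rot: [0.63, 0.776, 0.0, 0.001]
wrist_force: [-1.2, -1.2, 4.2]
grip_width: 0.021
finger_force: 79.8
```

```bash
python3 - <<'E'
from h import *
delta([.4960,.2750,.0856],10); print(r.sense()['torque'])
E
```

```text
[ 0.23 -0.06 -0.  ] tcp [0.497  0.2729 0.0856] yaw_y 11.86 F [-1.2 -1.2  4.2] w 0.021 t 10.08 twist 1.86 tilt [ 0.12 -0.03]
[-0.3684  0.3075 -0.0667]
```

servo_tool([
  {"dp": [0, 0, 0], "twist": [0, 0, 3], "hand": 0},
  {"dp": [0, 0, 0], "twist": [0, 0, 2], "hand": 0},
  {"dp": [0, 0, 0], "twist": [0, 0, 0], "hand": 0},
])

```text
t: 10.33
tcp_pos: [0.497, 0.2729, 0.0856]
tool_rot: [0.663, 0.749, 0.0, 0.0]
wrist_force: [-2.6, -1.9, 5.8]
grip_width: 0.0211
finger_force: 79.9
```

```bash
python3 - <<'E'
from h import *
delta([.4960,.2750,.0856],10); print(r.sense()['torque'])
i=r.camera_info('wrist');f=r.grab_frame('wrist')
cv2.imwrite('pics/w5.png',cv2.resize(f[120:320,130:380],(500,400),interpolation=cv2.INTER_CUBIC))
E
```

```text
[ 0.22 -0.07  0.  ] tcp [0.497  0.2729 0.0856] yaw_y 6.93 F [-2.6 -1.9  5.8] w 0.0211 t 10.33 twist -3.07 tilt [ 0.1  -0.03]
[-0.3486  0.3948 -0.0377]
```

View pics/w5.png

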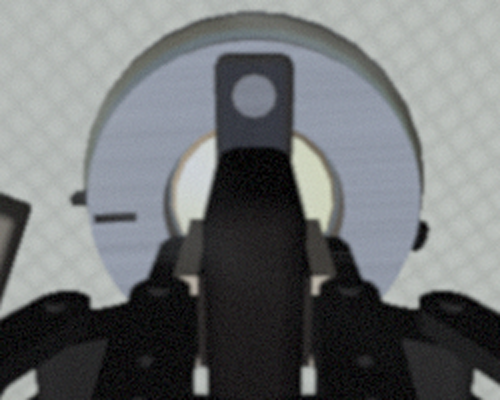

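The stroke at (115,217) is almost at the block at (80,198), so a few degrees remain.

servo_tool([
  {"dp": [0, 0, 0], "twist": [0, 0, 2], "hand": 0},
  {"dp": [0, 0, 0], "twist": [0, 0, 2], "hand": 0},
  {"dp": [0, 0, 0], "twist": [0, 0, 0], "hand": 0},
])

```text
t: 10.63
tcp_pos: [0.4969, 0.2729, 0.0856]
tool_rot: [0.689, 0.725, 0.0, 0.0]
wrist_force: [-3.1, -2.7, 5.7]
grip_width: 0.0212
finger_force: 79.9
```

```bash
python3 - <<'E'
from h import *
delta([.4960,.2750,.0856],10); print(r.sense()['torque'])
E
```

```text
[ 0.21 -0.07  0.  ] tcp [0.4969 0.2729 0.0856] yaw_y 2.95 F [-3.1 -2.7  5.7] w 0.0212 t 10.63 twist -7.05 tilt [ 0.08 -0.04]
[-0.3645  0.3913 -0.0487]
```

servo_tool([
  {"dp": [0, 0, 0], "twist": [0, 0, 2], "hand": 0},
  {"dp": [0, 0, 0], "twist": [0, 0, 2], "hand": 0},
  {"dp": [0, 0, 0], "twist": [0, 0, 0], "hand": 0},
])

```text
t: 10.88
tcp_pos: [0.4968, 0.2726, 0.0857]
tool_rot: [0.712, 0.702, -0.0, 0.001]
wrist_force: [-2.8, -3.5, 6.3]
grip_width: 0.0212
finger_force: 101.3
```

```bash
python3 - <<'E'
from h import *
delta([.4960,.2750,.0856],10); print(r.sense()['torque'])
E
```

```text
[ 0.24 -0.08  0.  ] tcp [0.4968 0.2726 0.0857] yaw_y -0.76 F [-2.8 -3.5  6.3] w 0.0212 t 10.88 twist -10.76 tilt [ 0.11 -0.22]
[-0.4604  0.4929  2.3473]
```

The torque jumped to 2.3 N m, so the ring is at its stop. Hold, unload and lift out.

servo_tool([
  {"dp": [0, 0, 0], "twist": [0, 0, 0], "hand": 0},
  {"dp": [0, 0, 0], "twist": [0, 0, 0], "hand": 0},
  {"dp": [0, 0, 0], "twist": [0, 0, 0], "hand": 0},
  {"dp": [0, 0, 0], "twist": [0, 0, -3], "hand": 0},
  {"dp": [0, 0, 0], "twist": [0, 0, 0], "hand": 0},
])

```text
t: 11.3
tcp_pos: [0.497, 0.273, 0.0856]
tool_rot: [0.694, 0.72, 0.0, 0.001]
wrist_force: [-2.1, -2.9, 6.4]
grip_width: 0.021
finger_force: 81.7
```

servo_tool([
  {"dp": [0, 0, -0.5], "twist": [0, 0, 0], "hand": 0},
  {"dp": [0, 0, -0.8], "twist": [0, 0, 0], "hand": 0},
  {"dp": [0, 0, -2], "twist": [0, 0, 0], "hand": 0},
  {"dp": [0, 0, -2], "twist": [0, 0, 0], "hand": 0},
  {"dp": [0, 0, 0], "twist": [0, 0, 0], "hand": 0},
])

```text
t: 11.72
tcp_pos: [0.4989, 0.2741, 0.1421]
tool_rot: [0.695, 0.719, 0.003, 0.001]
wrist_force: [1.2, 0.4, -1.2]
grip_width: 0.0213
finger_force: 80.2
```

```bash
python3 - <<'E'
from h import *
delta([.373,.2262,.14],164.2); print(r.sense()['torque'],r.sense()['q'])
E
```

```text
[ -4.35 -12.75   0.12] tcp [0.4989 0.2741 0.1421] yaw_y 1.96 F [ 1.2  0.4 -1.2] w 0.0213 t 11.72 twist 17.76 tilt [0.63 0.23]
[ 0.0332 -0.0881 -0.0001] [0.2937 0.2589 1.7049 0.0004 1.1711 0.2593]
```

servo_tool([
  {"dp": [0, 0, 0], "twist": [0, 0, 6], "hand": 0},
  {"dp": [0, 0, 0], "twist": [0, 0, 6], "hand": 0},
  {"dp": [0, 0, 0], "twist": [0, 0, 5.8], "hand": 0},
  {"dp": [0, 0, 0], "twist": [0, 0, 0], "hand": 0},
])

```text
t: 12.05
tcp_pos: [0.4959, 0.273, 0.1369]
tool_rot: [0.799, 0.602, -0.0, -0.0]
wrist_force: [-0.1, -0.1, -2.2]
grip_width: 0.0205
finger_force: 80.0
```

```bash
python3 - <<'E'
from h import *
delta([.3715,.2247,.1],164.2)
E
```

```text
[ -8.08 -10.62   3.71] tcp [0.4959 0.273  0.1369] yaw_y -16.04 F [-0.1 -0.1 -2.2] w 0.0205 t 12.05 twist -0.24 tilt [-0.11 -0.01]
```

servo_tool([
  {"dp": [-2.0, -2.6, 0], "twist": [0, 0, 0], "hand": 0},
  {"dp": [-2.0, -2.6, 0], "twist": [0, 0, 0], "hand": 0},
  {"dp": [-2.0, -2.6, 0], "twist": [0, 0, 0], "hand": 0},
  {"dp": [-2.08, -2.8, 0], "twist": [0, 0, 0], "hand": 0},
  {"dp": [0, 0, 0], "twist": [0, 0, 0], "hand": 0},
])

```text
t: 12.47
tcp_pos: [0.3644, 0.2223, 0.1347]
tool_rot: [0.796, 0.605, -0.005, -0.002]
wrist_force: [0.1, -0.8, -3.1]
grip_width: 0.0211
finger_force: 80.0
```

servo_tool([
  {"dp": [0, 0, 2], "twist": [0, 0, 0], "hand": 0},
  {"dp": [0, 0, 2], "twist": [0, 0, 0], "hand": 0},
  {"dp": [0, 0, 1], "twist": [0, 0, 0], "hand": 0},
  {"dp": [0, 0, 0], "twist": [0, 0, 0], "hand": 0},
  {"dp": [0, 0, 0], "twist": [0, 0, 0], "hand": 0},
])

```text
t: 12.88
tcp_pos: [0.3721, 0.2241, 0.0874]
tool_rot: [0.797, 0.604, -0.001, -0.0]
wrist_force: [-0.2, 0.2, -2.4]
grip_width: 0.0212
finger_force: 80.1
```

```bash
python3 - <<'E'
from h import *
delta([.3715,.2247,.052],164.2)
f=r.grab_frame('wrist')
cv2.imwrite('pics/w6.png',cv2.resize(f[120:320,130:380],(500,400),interpolation=cv2.INTER_CUBIC))
E
```

```text
[ 0.04 -0.07  3.54] tcp [0.3721 0.2241 0.0874] yaw_y -15.75 F [-0.2  0.2 -2.4] w 0.0212 t 12.88 twist 0.05 tilt [-0.18 -0.04]
```

View pics/w6.png

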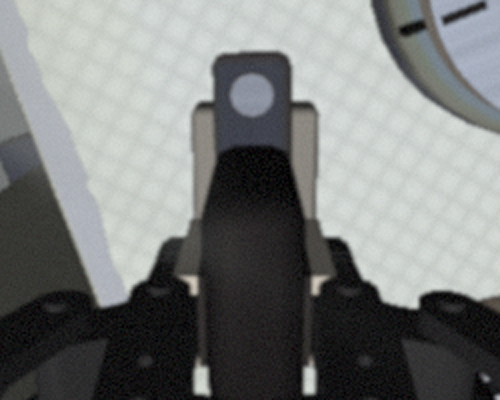

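The rest is centred under the bar, and the ring's stroke meets the block. Now I set it down.

servo_tool([
  {"dp": [0, 0, 1.5], "twist": [0, 0, 0], "hand": 0},
  {"dp": [0, 0, 1.2], "twist": [0, 0, 0], "hand": 0},
  {"dp": [0, 0, 0.6], "twist": [0, 0, 0], "hand": 0},
  {"dp": [0, 0, 0], "twist": [0, 0, 0], "hand": 0},
  {"dp": [0, 0, 0], "twist": [0, 0, 0], "hand": 0},
])

```text
t: 13.35
tcp_pos: [0.3729, 0.2243, 0.0553]
tool_rot: [0.798, 0.603, 0.0, 0.0]
wrist_force: [0.4, 0.1, -2.2]
grip_width: 0.0209
finger_force: 80.1
```

servo_tool([
  {"dp": [0, 0, 0.3], "twist": [0, 0, 0], "hand": 0},
  {"dp": [0, 0, 0], "twist": [0, 0, 0], "hand": 0},
  {"dp": [0, 0, 0], "twist": [0, 0, 0], "hand": 0},
])

```text
t: 13.6
tcp_pos: [0.3728, 0.2243, 0.0522]
tool_rot: [0.798, 0.603, 0.0, 0.0]
wrist_force: [0.6, 0.0, -1.7]
grip_width: 0.021
finger_force: 80.1
```

servo_tool([
  {"dp": [0, 0, 0.15], "twist": [0, 0, 0], "hand": 0},
  {"dp": [0, 0, 0], "twist": [0, 0, 0], "hand": 0},
])

```text
t: 13.77
tcp_pos: [0.3731, 0.2244, 0.0511]
tool_rot: [0.798, 0.603, 0.0, 0.0]
wrist_force: [-2.4, -0.8, 5.7]
grip_width: 0.021
finger_force: 80.8
```

servo_tool([
  {"dp": [0, 0, 0], "twist": [0, 0, 0], "hand": 1},
  {"dp": [0, 0, 0], "twist": [0, 0, 0], "hand": 1},
  {"dp": [0, 0, 0], "twist": [0, 0, 0], "hand": 1},
  {"dp": [0, 0, 0], "twist": [0, 0, 0], "hand": 1},
  {"dp": [0, 0, 0], "twist": [0, 0, 0], "hand": 1},
])

```text
t: 14.18
tcp_pos: [0.3725, 0.2242, 0.0503]
tool_rot: [0.798, 0.603, 0.0, 0.0]
wrist_force: [-0.3, -0.4, -0.4]
grip_width: 0.0799
finger_force: 0.0
```

servo_tool([
  {"dp": [0, 0, -3], "twist": [0, 0, 0], "hand": 1},
  {"dp": [0, 0, -4], "twist": [0, 0, 0], "hand": 1},
  {"dp": [0, 0, -4], "twist": [0, 0, 0], "hand": 1},
  {"dp": [0, 0, -4], "twist": [0, 0, 0], "hand": 1},
  {"dp": [0, 0, 0], "twist": [0, 0, 0], "hand": 1},
])

```text
t: 14.6
tcp_pos: [0.3771, 0.2256, 0.2084]
tool_rot: [0.798, 0.603, 0.006, 0.003]
wrist_force: [1.1, -0.3, 0.3]
grip_width: 0.0855
finger_force: 0.0
```

```bash
python3 - <<'E'
from h import *
import pickle
delta([.3728,.2243,.2],90)
i=pickle.load(open('w2.pkl','rb'))
P={n:onz(i,np.array(p)/1.5625,z) for n,p,z in [('NL',(287,276),.022),('NR',(343,276),.022),('FL',(289,427),.022),('FR',(344,427),.022),('tip',(330,396),.024),('base',(347,396),.024),('grip',(308,309),.0665)]}
print(P)
E
```

```text
[-0.25 -0.38  0.83] tcp [0.3771 0.2256 0.2084] yaw_y -15.79 F [ 1.1 -0.3  0.3] w 0.0855 t 14.6 twist 74.21 tilt [1.34 0.37]
{'NL': array([0.391 , 0.0793, 0.022 ]), 'NR': array([0.3911, 0.1388, 0.022 ]), 'FL': array([0.5702, 0.0687, 0.022 ]), 'FR': array([0.5701, 0.1332, 0.022 ]), 'tip': array([0.5294, 0.1191, 0.024 ]), 'base': array([0.5294, 0.1384, 0.024 ]), 'grip': array([0.4153, 0.1095, 0.0665])}
```

servo_tool([
  {"dp": [0, 0, 0], "twist": [0, 0, -6.6], "hand": 1},
  {"dp": [0, 0, 0], "twist": [0, 0, -6.6], "hand": 1},
  {"dp": [-3, 2.3, 0], "twist": [0, 0, 0], "hand": 1},
  {"dp": [-3, 2.3, 0], "twist": [0, 0, 0], "hand": 1},
  {"dp": [-3, 2.3, 0], "twist": [0, 0, 0], "hand": 1},
])

```text
t: 15.02
tcp_pos: [0.4377, 0.1305, 0.2002]
tool_rot: [0.722, 0.692, 0.0, 0.0]
wrist_force: [0.6, 0.9, 0.3]
grip_width: 0.0855
finger_force: 0.0
```

servo_tool([
  {"dp": [-3, 2.3, 0], "twist": [0, 0, 0], "hand": 1},
  {"dp": [0, 0, 0], "twist": [0, 0, 0], "hand": 1},
  {"dp": [0, 0, 0], "twist": [0, 0, 0], "hand": 1},
])

```text
t: 15.27
tcp_pos: [0.4596, 0.0986, 0.1999]
tool_rot: [0.724, 0.689, -0.0, -0.0]
wrist_force: [-1.3, 0.3, 0.1]
grip_width: 0.0856
finger_force: 0.0
```

```bash
python3 - <<'E'
from h import *
delta([.42,.1,.035],-2.6)
i=r.camera_info('wrist');f=r.grab_frame('wrist')
import pickle;pickle.dump(i,open('w7.pkl','wb'));cv2.imwrite('pics/w7raw.png',f)
print(proj(i,[[.4184,.1094,.0665],[.5294,.1191,.024],[.391,.0793,.022],[.57,.1332,.022],[.375,.225,.05]]))
cv2.imwrite('pics/w7.png',cv2.resize(f[:300],None,fx=1.56,fy=1.56,interpolation=cv2.INTER_CUBIC))
E
```

```text
[-0.06 -3.95 16.49] tcp [0.4596 0.0986 0.1999] yaw_y -2.83 F [-1.3  0.3  0.1] w 0.0856 t 15.27 twist -0.23 tilt [-0.06  0.01]
[[217.0888 181.9996]
 [317.5504 161.5233]
 [201.7526 200.1164]
 [352.5703 147.3237]
 [165.1624  65.017 ]]
```

View pics/w7.png

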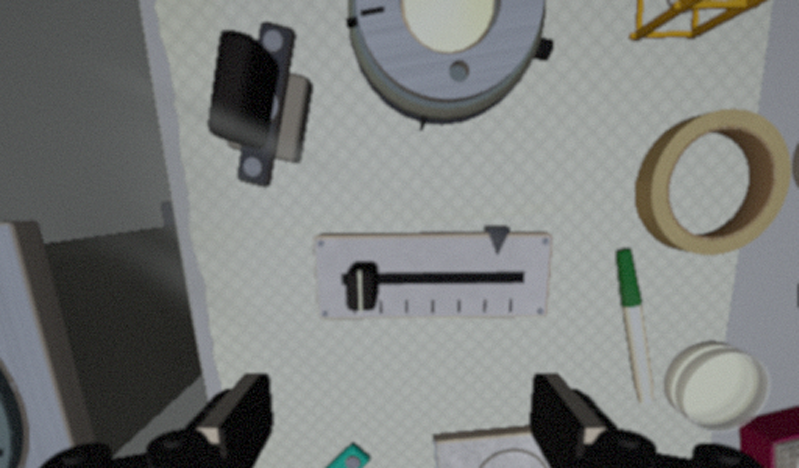

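The clip's triangle is at (498,240), the grip's white line at (359,290), and the dimmer corners at (318,236), (550,235), (322,318) and (550,317). The spanner lies level on its rest at (265,100).

```bash
python3 - <<'E'
from h import *
import pickle
i=pickle.load(open('w7.pkl','rb'))
g=lambda p,z:onz(i,np.array(p)/1.56,z)
A,B,C,D=g((318,235),.022),g((550,234),.022),g((323,318),.022),g((550,317),.022);print(A,B,C,D)
a=B-A;c=D-C;print(np.degrees(np.arctan2(a[1],a[0])),np.degrees(np.arctan2(c[1],c[0])))
g1,g2=g((342,278),.023),g((524,277),.023);d=g2-g1;print('groove',g1,g2,np.degrees(np.arctan2(d[1],d[0])))
grip=g((359,291),.0665);ptr=g((498,240),.024);print(grip,ptr)
u=d[:2]/np.linalg.norm(d[:2]);print('travel',(ptr-grip)[:2]@u,u)
delta([*grip[:2],.04],np.degrees(np.arctan2(u[1],u[0])))
E
```

```text
[0.3994 0.1379 0.022 ] [0.5701 0.1301 0.022 ] [0.3969 0.0743 0.022 ] [0.5725 0.0663 0.022 ]
-2.5977293552056437 -2.621586025225596
groove [0.4145 0.1051 0.023 ] [0.5513 0.099  0.023 ] -2.5442928703470318
[0.4313 0.104  0.0665] [0.5313 0.1278 0.024 ]
travel 0.09883107418545284 [ 0.999  -0.0444]
[ 0.29 -2.74 15.98] tcp [0.4587 0.0998 0.1997] yaw_y -2.72 F [-0.1 -0.  -0.5] w 0.0854 t 15.32 twist -0.18 tilt [-0.12  0.04]
```

servo_tool([
  {"dp": [0.3, -2.7, 2], "twist": [0, 0, 0], "hand": 1},
  {"dp": [0, 0, 3.8], "twist": [0, 0, 0], "hand": 1},
  {"dp": [0, 0, 3.8], "twist": [0, 0, 0], "hand": 1},
  {"dp": [0, 0, 3.8], "twist": [0, 0, 0], "hand": 1},
  {"dp": [0, 0, 2.2], "twist": [0, 0, 0], "hand": 1},
])

```text
t: 15.73
tcp_pos: [0.4286, 0.1059, 0.041]
tool_rot: [0.722, 0.692, -0.001, -0.002]
wrist_force: [-0.7, 0.3, 0.1]
grip_width: 0.0857
finger_force: 0.0
```

servo_tool([
  {"dp": [0, 0, 0], "twist": [0, 0, 0], "hand": 1},
  {"dp": [0, 0, 0], "twist": [0, 0, 0], "hand": 0},
  {"dp": [0, 0, 0], "twist": [0, 0, 0], "hand": 0},
  {"dp": [0, 0, 0], "twist": [0, 0, 0], "hand": 0},
  {"dp": [0, 0, 0], "twist": [0, 0, 0], "hand": 0},
], grip_force=25)

```text
t: 16.15
tcp_pos: [0.4337, 0.1046, 0.0462]
tool_rot: [0.723, 0.691, 0.001, 0.001]
wrist_force: [-0.2, 0.2, -0.5]
grip_width: 0.0388
finger_force: 0.0
```

servo_tool([
  {"dp": [0, 0, 0], "twist": [0, 0, 0], "hand": 0},
  {"dp": [0, 0, 0], "twist": [0, 0, 0], "hand": 0},
  {"dp": [0, 0, 0], "twist": [0, 0, 0], "hand": 0},
  {"dp": [0, 0, 0], "twist": [0, 0, 0], "hand": 0},
])

```text
t: 16.48
tcp_pos: [0.4332, 0.1044, 0.0456]
tool_rot: [0.723, 0.691, 0.001, 0.001]
wrist_force: [-1.9, 1.1, 7.0]
grip_width: 0.0195
finger_force: 29.4
```

```bash
python3 - <<'E'
from h import *
s=r.sense();u=np.array([.999,-.0444]);k=(np.array([.5313,.1278])-s['tcp_pos'][:2])@u;print(k)
delta([s['tcp_pos'][0]+k*u[0],s['tcp_pos'][1]+k*u[1],.0385])
E
```

```text
0.09698664824504119
[0.01 9.7  0.73] tcp [0.4332 0.1044 0.0456] yaw_y -2.6 F [-1.9  1.1  7. ] w 0.0195 t 16.48 tilt [0.23 0.01]
```

servo_tool([
  {"dp": [0, 1, 0], "twist": [0, 0, 0], "hand": 0},
  {"dp": [0, 2, 0], "twist": [0, 0, 0], "hand": 0},
  {"dp": [0, 2, 0], "twist": [0, 0, 0], "hand": 0},
  {"dp": [0, 2, 0], "twist": [0, 0, 0], "hand": 0},
  {"dp": [0, 2, 0], "twist": [0, 0, 0], "hand": 0},
])

```text
t: 16.9
tcp_pos: [0.5235, 0.1008, 0.0456]
tool_rot: [0.723, 0.691, 0.001, 0.0]
wrist_force: [-2.5, 3.8, 7.9]
grip_width: 0.0192
finger_force: 29.5
```

servo_tool([
  {"dp": [0, 0.7, 0], "twist": [0, 0, 0], "hand": 0},
  {"dp": [0, 0, 0], "twist": [0, 0, 0], "hand": 0},
  {"dp": [0, 0, 0], "twist": [0, 0, 0], "hand": 0},
  {"dp": [0, 0, 0], "twist": [0, 0, 0], "hand": 0},
])

```text
t: 17.23
tcp_pos: [0.5305, 0.1006, 0.0456]
tool_rot: [0.723, 0.691, 0.002, 0.001]
wrist_force: [0.7, 4.8, 4.7]
grip_width: 0.0193
finger_force: 29.2
```

```bash
python3 - <<'E'
from h import *
s=r.sense();u=np.array([.999,-.0444]);k=(np.array([.5313,.1278])-s['tcp_pos'][:2])@u;print(k)
delta([.52,.1,.15])
E
```

```text
-0.00037162054903226754
[ -0.09  -1.01 -10.44] tcp [0.5305 0.1006 0.0456] yaw_y -2.61 F [0.7 4.8 4.7] w 0.0193 t 17.23 tilt [0.34 0.1 ]
```

In line within 0.4 mm. Release, lift and look over toward the bottles.

servo_tool([
  {"dp": [0, 0, 0], "twist": [0, 0, 0], "hand": 1},
  {"dp": [0, 0, 0], "twist": [0, 0, 0], "hand": 1},
  {"dp": [0, 0, 0], "twist": [0, 0, 0], "hand": 1},
  {"dp": [0, 0, -3], "twist": [0, 0, 0], "hand": 1},
  {"dp": [0, 0, -4], "twist": [0, 0, 0], "hand": 1},
])

```text
t: 17.65
tcp_pos: [0.525, 0.0997, 0.111]
tool_rot: [0.723, 0.691, -0.004, -0.003]
wrist_force: [1.4, 0.2, -0.5]
grip_width: 0.0782
finger_force: 0.0
```

servo_tool([
  {"dp": [0, 0, -4], "twist": [0, 0, 0], "hand": 1},
  {"dp": [0, 0, -4], "twist": [0, 0, 0], "hand": 1},
  {"dp": [0, 0, -4], "twist": [0, 0, 0], "hand": 1},
  {"dp": [-3, -1, 0], "twist": [0, 0, 0], "hand": 1},
  {"dp": [-4, -1, 0], "twist": [0, 0, 0], "hand": 1},
])

```text
t: 18.07
tcp_pos: [0.5073, 0.0318, 0.2377]
tool_rot: [0.722, 0.692, 0.002, 0.003]
wrist_force: [0.4, -0.7, -0.6]
grip_width: 0.0851
finger_force: 0.0
```

servo_tool([
  {"dp": [-4, -1, 0], "twist": [0, 0, 0], "hand": 1},
  {"dp": [-4, -1, 0], "twist": [0, 0, 0], "hand": 1},
  {"dp": [-4, -1, 0], "twist": [0, 0, 0], "hand": 1},
  {"dp": [-4, -1, 0], "twist": [0, 0, 0], "hand": 1},
  {"dp": [-4, -1, 0], "twist": [0, 0, 0], "hand": 1},
])

```text
t: 18.48
tcp_pos: [0.4453, -0.1681, 0.2342]
tool_rot: [0.723, 0.691, -0.0, -0.0]
wrist_force: [1.6, -0.7, 1.3]
grip_width: 0.0856
finger_force: 0.0
```

servo_tool([
  {"dp": [-4, 0, 0], "twist": [0, 0, 0], "hand": 1},
  {"dp": [-2, 0, 0], "twist": [0, 0, 0], "hand": 1},
  {"dp": [0, 0, 0], "twist": [0, 0, 0], "hand": 1},
  {"dp": [0, 0, 0], "twist": [0, 0, 0], "hand": 1},
])

```text
t: 18.82
tcp_pos: [0.4432, -0.2273, 0.2338]
tool_rot: [0.724, 0.69, -0.0, -0.001]
wrist_force: [-0.6, -0.2, 0.6]
grip_width: 0.0853
finger_force: 0.0
```

```bash
python3 - <<'E'
from h import *
delta([.405,-.228,.04],0)
i=r.camera_info('wrist');f=r.grab_frame('wrist')
import pickle;pickle.dump(i,open('w8.pkl','wb'));cv2.imwrite('pics/w8raw.png',f)
print([(np.round(b['position']).tolist(),round(b['score'],2)) for b in r.boxes_of('wrist','bottle_0')])
cv2.imwrite('pics/w8.png',cv2.resize(f,(800,600),interpolation=cv2.INTER_CUBIC))
E
```

```text
[-0.28 -3.79 19.38] tcp [ 0.4432 -0.2273  0.2338] yaw_y -2.77 F [-0.6 -0.2  0.6] w 0.0853 t 18.82 twist -2.77 tilt [-0.11  0.1 ]
[([226.0, 181.0], 0.97), ([340.0, 120.0], 0.4)]
```

View pics/w8.png

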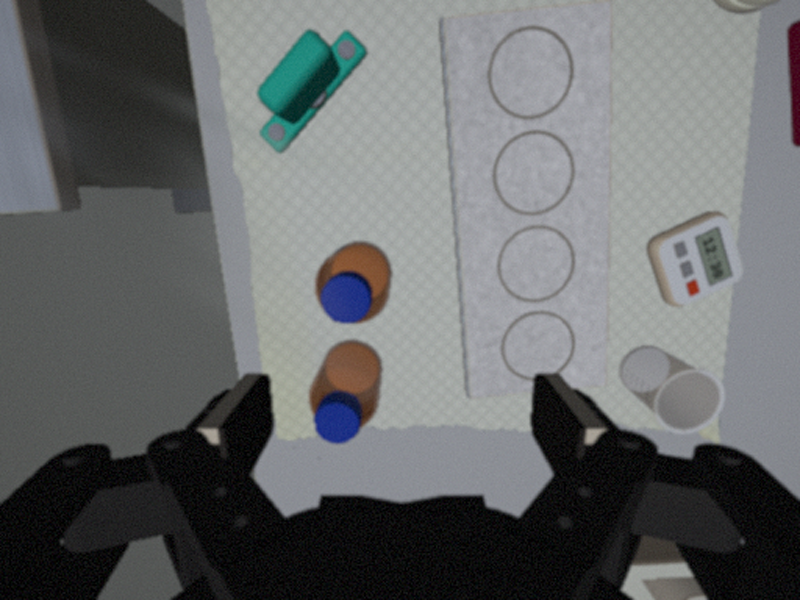

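The picture shows bottle caps at (346,299) and (339,421), and the four marks at (531,72), (534,172), (536,263) and (538,346). There are just two bottles.

```bash
python3 - <<'E'
from h import *
import pickle
i=pickle.load(open('w8.pkl','rb'));g=lambda p,z:onz(i,np.array(p)/1.5625,z)
for n,p,z in [('A',(346,299),.105),('B',(339,421),.105),('m0',(531,72),.024),('m1',(534,172),.024),('m2',(536,263),.024),('m3',(538,346),.024),('timer',(650,258),.0),('beaker',(650,375),0)]: print(n,g(p,z))
A=g((346,299),.105)
delta([A[0],A[1],.15],3.5);delta([A[0],A[1],.038],3.5)
E
```

```text
A [ 0.4063 -0.2253  0.105 ]
B [ 0.3941 -0.3126  0.105 ]
m0 [ 0.5456 -0.0782  0.024 ]
m1 [ 0.5495 -0.1498  0.024 ]
m2 [ 0.553  -0.2217  0.024 ]
m3 [ 0.557  -0.2943  0.024 ]
timer [ 0.6612 -0.2261  0.    ]
beaker [ 0.6724 -0.338   0.    ]
[-0.15 -3.73  8.39] tcp [ 0.4437 -0.2256  0.2339] yaw_y -2.6 F [ 0.5  0.2 -0.5] w 0.0854 t 18.92 twist -6.1 tilt [-0.08  0.1 ]
[-0.17 -3.72 19.59] tcp [ 0.4437 -0.2256  0.2339] yaw_y -2.6 F [ 0.5  0.2 -0.5] w 0.0854 t 18.92 twist -6.1 tilt [-0.08  0.1 ]
```

servo_tool([
  {"dp": [-0.15, -3.7, 1], "twist": [0, 0, 0], "hand": 1},
  {"dp": [0, 0, 1], "twist": [0, 0, -6.1], "hand": 1},
  {"dp": [0, 0, 2], "twist": [0, 0, 0], "hand": 1},
  {"dp": [0, 0, 2], "twist": [0, 0, 0], "hand": 1},
  {"dp": [0, 0, 0], "twist": [0, 0, 0], "hand": 1},
])

```text
t: 19.33
tcp_pos: [0.4052, -0.223, 0.1708]
tool_rot: [0.685, 0.729, 0.0, -0.003]
wrist_force: [0.2, 1.1, -0.6]
grip_width: 0.0855
finger_force: 0.0
```

```bash
python3 - <<'E'
from h import *
delta([.4063,-.2253,.038],3.5)
E
```

```text
[-0.3   0.16 13.28] tcp [ 0.4052 -0.223   0.1708] yaw_y 3.6 F [ 0.2  1.1 -0.6] w 0.0855 t 19.33 twist 0.1 tilt [-0.48  0.47]
```

servo_tool([
  {"dp": [-0.2, 0.1, 3], "twist": [0, 0, 0], "hand": 1},
  {"dp": [0, 0, 3.5], "twist": [0, 0, 0], "hand": 1},
  {"dp": [0, 0, 3.5], "twist": [0, 0, 0], "hand": 1},
  {"dp": [0, 0, 2.5], "twist": [0, 0, 0], "hand": 1},
  {"dp": [0, 0, 0.5], "twist": [0, 0, 0], "hand": 1},
])

```text
t: 19.75
tcp_pos: [0.4062, -0.2252, 0.0411]
tool_rot: [0.685, 0.729, 0.0, -0.004]
wrist_force: [-1.2, 0.9, -0.8]
grip_width: 0.0852
finger_force: 0.0
```

servo_tool([
  {"dp": [0, 0, 0], "twist": [0, 0, 0], "hand": 1},
  {"dp": [0, 0, 0], "twist": [0, 0, 0], "hand": 0},
  {"dp": [0, 0, 0], "twist": [0, 0, 0], "hand": 0},
  {"dp": [0, 0, 0], "twist": [0, 0, 0], "hand": 0},
  {"dp": [0, 0, 0], "twist": [0, 0, 0], "hand": 0},
], grip_force=35)

```text
t: 20.17
tcp_pos: [0.4094, -0.2295, 0.0468]
tool_rot: [0.685, 0.728, -0.0, 0.002]
wrist_force: [-3.0, 1.5, 8.4]
grip_width: 0.0542
finger_force: 35.5
```

servo_tool([
  {"dp": [0, 0, 0], "twist": [0, 0, 0], "hand": 0},
  {"dp": [0, 0, 0], "twist": [0, 0, 0], "hand": 0},
])

```text
t: 20.33
tcp_pos: [0.4093, -0.2295, 0.0468]
tool_rot: [0.685, 0.728, -0.0, 0.002]
wrist_force: [-2.7, 1.6, 7.3]
grip_width: 0.0544
finger_force: 35.5
```

```bash
python3 - <<'E'
from h import *
delta([.5495,-.1498,.14],3.5)
E
```

```text
[ 7.07 14.5  -9.31] tcp [ 0.4093 -0.2295  0.0468] yaw_y 3.5 F [-2.7  1.6  7.3] w 0.0544 t 20.33 twist 0.0 tilt [ 0.25 -0.28]
```

The grip is a bit high, on the shoulder (width 54 mm). I'll open, go lower and regrip.

servo_tool([
  {"dp": [0, 0, 0], "twist": [0, 0, 0], "hand": 1},
  {"dp": [0, 0, 0], "twist": [0, 0, 0], "hand": 1},
  {"dp": [0, 0, 0], "twist": [0, 0, 0], "hand": 1},
  {"dp": [0.35, 0, 0.5], "twist": [0, 0, 0], "hand": 1},
  {"dp": [0, 0, 0], "twist": [0, 0, 0], "hand": 1},
])

```text
t: 20.75
tcp_pos: [0.4074, -0.2239, 0.0386]
tool_rot: [0.685, 0.728, 0.0, -0.001]
wrist_force: [-0.3, 0.0, -0.0]
grip_width: 0.0855
finger_force: 0.0
```

```bash
python3 - <<'E'
from h import *
delta([.4063,-.2253,.037],3.5)
i=r.camera_info('wrist');f=r.grab_frame('wrist')
cv2.imwrite('pics/w9.png',f)
E
```

```text
[-0.13 -0.12  0.16] tcp [ 0.4074 -0.2239  0.0386] yaw_y 3.49 F [-0.3  0.  -0. ] w 0.0855 t 20.75 twist -0.01 tilt [-0.09  0.1 ]
```

View pics/w9.png

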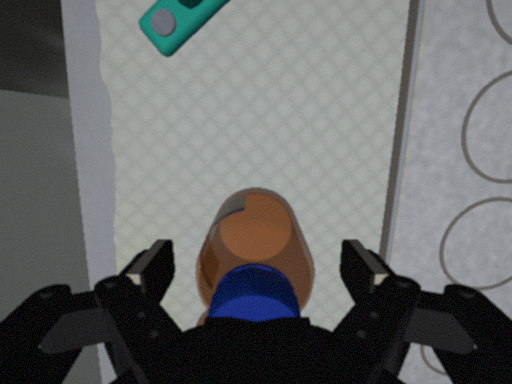

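The bottle is centred between the pads. Close.

servo_tool([
  {"dp": [-0.1, 0, 0.1], "twist": [0, 0, 0], "hand": 0},
  {"dp": [0, 0, 0], "twist": [0, 0, 0], "hand": 0},
  {"dp": [0, 0, 0], "twist": [0, 0, 0], "hand": 0},
  {"dp": [0, 0, 0], "twist": [0, 0, 0], "hand": 0},
  {"dp": [0, 0, 0], "twist": [0, 0, 0], "hand": 0},
])

```text
t: 21.22
tcp_pos: [0.4078, -0.2258, 0.0384]
tool_rot: [0.685, 0.728, -0.0, -0.0]
wrist_force: [-3.2, 0.0, 4.5]
grip_width: 0.0543
finger_force: 36.7
```

```bash
python3 - <<'E'
from h import *
delta([.5495,-.1498,.14],3.5)
E
```

```text
[  6.73  14.6  -10.16] tcp [ 0.4078 -0.2258  0.0384] yaw_y 3.49 F [-3.2  0.   4.5] w 0.0543 t 21.22 twist -0.01 tilt [-0.05  0.01]
```

servo_tool([
  {"dp": [0, 0, -1.5], "twist": [0, 0, 0], "hand": 0},
  {"dp": [0, 0, -2.5], "twist": [0, 0, 0], "hand": 0},
  {"dp": [0, 0, -2.5], "twist": [0, 0, 0], "hand": 0},
  {"dp": [0, 0, -1.5], "twist": [0, 0, 0], "hand": 0},
  {"dp": [0.8, 1.8, 0], "twist": [0, 0, 0], "hand": 0},
])

```text
t: 21.63
tcp_pos: [0.4256, -0.2188, 0.1212]
tool_rot: [0.686, 0.728, -0.0, 0.002]
wrist_force: [0.8, -0.9, -2.9]
grip_width: 0.0543
finger_force: 38.9
```

servo_tool([
  {"dp": [1.3, 2.8, 0], "twist": [0, 0, 0], "hand": 0},
  {"dp": [1.3, 2.8, 0], "twist": [0, 0, 0], "hand": 0},
  {"dp": [1.3, 2.8, 0], "twist": [0, 0, 0], "hand": 0},
  {"dp": [1.3, 2.8, 0], "twist": [0, 0, 0], "hand": 0},
  {"dp": [0.6, 1.2, 0], "twist": [0, 0, 0], "hand": 0},
])

```text
t: 22.05
tcp_pos: [0.5481, -0.1493, 0.1178]
tool_rot: [0.685, 0.729, 0.001, 0.0]
wrist_force: [-0.1, -0.8, -3.3]
grip_width: 0.0545
finger_force: 39.1
```

servo_tool([
  {"dp": [0, 0, 0], "twist": [0, 0, 0], "hand": 0},
  {"dp": [0, 0, 0], "twist": [0, 0, 0], "hand": 0},
])

```text
t: 22.22
tcp_pos: [0.5451, -0.1506, 0.1173]
tool_rot: [0.685, 0.729, -0.0, -0.001]
wrist_force: [-0.7, 0.1, -4.0]
grip_width: 0.0546
finger_force: 39.1
```

```bash
python3 - <<'E'
from h import *
delta([.5495,-.1498,.0630],3.5)
E
```

```text
[0.05 0.45 5.43] tcp [ 0.5451 -0.1506  0.1173] yaw_y 3.58 F [-0.7  0.1 -4. ] w 0.0546 t 22.22 twist 0.08 tilt [-0.2   0.06]
```

servo_tool([
  {"dp": [0.05, 0.45, 1.5], "twist": [0, 0, 0], "hand": 0},
  {"dp": [0, 0, 2], "twist": [0, 0, 0], "hand": 0},
  {"dp": [0, 0, 1.5], "twist": [0, 0, 0], "hand": 0},
  {"dp": [0, 0, 0], "twist": [0, 0, 0], "hand": 0},
  {"dp": [0, 0, 0], "twist": [0, 0, 0], "hand": 0},
])

```text
t: 22.63
tcp_pos: [0.5482, -0.1507, 0.0673]
tool_rot: [0.686, 0.728, -0.001, -0.002]
wrist_force: [-0.2, -0.2, -2.1]
grip_width: 0.0544
finger_force: 39.1
```

servo_tool([
  {"dp": [0, 0, 0.4], "twist": [0, 0, 0], "hand": 0},
  {"dp": [0, 0, 0.1], "twist": [0, 0, 0], "hand": 0},
  {"dp": [0, 0, 0], "twist": [0, 0, 0], "hand": 0},
])

```text
t: 22.88
tcp_pos: [0.5504, -0.1509, 0.064]
tool_rot: [0.685, 0.728, 0.0, 0.001]
wrist_force: [-0.3, 0.6, -3.4]
grip_width: 0.0543
finger_force: 39.1
```

servo_tool([
  {"dp": [0, 0, 0.25], "twist": [0, 0, 0], "hand": 0},
  {"dp": [0, 0, 0], "twist": [0, 0, 0], "hand": 0},
  {"dp": [0, 0, 0], "twist": [0, 0, 0], "hand": 0},
])

```text
t: 23.13
tcp_pos: [0.5509, -0.1511, 0.0624]
tool_rot: [0.685, 0.728, 0.0, 0.001]
wrist_force: [-2.4, 0.3, 5.0]
grip_width: 0.0542
finger_force: 39.9
```

Contact. Release, rise, and go to the second bottle.

servo_tool([
  {"dp": [0, 0, 0], "twist": [0, 0, 0], "hand": 1},
  {"dp": [0, 0, 0], "twist": [0, 0, 0], "hand": 1},
  {"dp": [0, 0, 0], "twist": [0, 0, 0], "hand": 1},
  {"dp": [0, 0, 0], "twist": [0, 0, 0], "hand": 1},
  {"dp": [0, 0, -2], "twist": [0, 0, 0], "hand": 1},
])

```text
t: 23.55
tcp_pos: [0.5475, -0.1492, 0.0774]
tool_rot: [0.685, 0.728, -0.001, -0.003]
wrist_force: [-0.5, 0.9, -0.1]
grip_width: 0.0854
finger_force: 0.0
```

servo_tool([
  {"dp": [0, 0, -4], "twist": [0, 0, 0], "hand": 1},
  {"dp": [0, 0, -4], "twist": [0, 0, 0], "hand": 1},
  {"dp": [0, 0, -4], "twist": [0, 0, 0], "hand": 1},
  {"dp": [-2, -3, -2], "twist": [0, 0, 0], "hand": 1},
  {"dp": [-2, -3, 0], "twist": [0, 0, 0], "hand": 1},
])

```text
t: 23.97
tcp_pos: [0.4958, -0.1955, 0.2272]
tool_rot: [0.684, 0.73, 0.001, 0.006]
wrist_force: [0.3, -1.9, 0.0]
grip_width: 0.0855
finger_force: 0.0
```

servo_tool([
  {"dp": [-2, -3, 0], "twist": [0, 0, 0], "hand": 1},
  {"dp": [-3, -2, 0], "twist": [0, 0, 0], "hand": 1},
  {"dp": [-3, -2, 0], "twist": [0, 0, 0], "hand": 1},
  {"dp": [0, 0, 0], "twist": [0, 0, 0], "hand": 1},
  {"dp": [0, 0, 0], "twist": [0, 0, 0], "hand": 1},
])

```text
t: 24.38
tcp_pos: [0.4269, -0.2796, 0.2209]
tool_rot: [0.687, 0.727, 0.0, 0.0]
wrist_force: [0.2, -0.2, -0.4]
grip_width: 0.0853
finger_force: 0.0
```

```bash
python3 - <<'E'
from h import *
delta([.3941,-.3126,.15],3.5)
i=r.camera_info('wrist');f=r.grab_frame('wrist')
import pickle;pickle.dump(i,open('w10.pkl','wb'))
print(proj(i,[[.3941,-.3126,.105],[.5495,-.1498,.129]]))
print([(np.round(b['position']).tolist(),round(b['score'],2)) for b in r.boxes_of('wrist','bottle_0')])
# blue cap blobs
hsv=cv2.cvtColor(f,cv2.COLOR_BGR2HSV);m=cv2.inRange(hsv,(112,150,60),(130,255,255))
n,l,st,c=cv2.connectedComponentsWithStats(m)
for k in range(1,n):
    if st[k,4]>150: print('cap',c[k],st[k])
cv2.imwrite('pics/w10.png',f)
E
```

```text
[-3.1  -3.46  7.09] tcp [ 0.4269 -0.2796  0.2209] yaw_y 3.28 F [ 0.2 -0.2 -0.4] w 0.0853 t 24.38 twist -0.22 tilt [ 0.03 -0.02]
[[223.1252 224.9026]
 [424.7352  49.5781]]
[([394.0, 65.0], 0.95), ([224.0, 209.0], 0.62), ([355.0, 126.0], 0.37)]
cap [418.3344  53.7831] [ 392   31   50   46 1618]
cap [222.8851 223.233 ] [207 208  31  32 618]
```

View pics/w10.png

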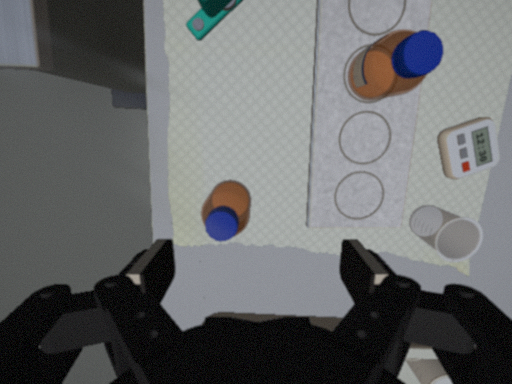

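Bottle A stands on mark 2, and B is where predicted at (223,224). Going to B.

servo_tool([
  {"dp": [-1.5, -1.7, 1.5], "twist": [0, 0, 0], "hand": 1},
  {"dp": [-1.6, -1.75, 1.5], "twist": [0, 0, 0], "hand": 1},
  {"dp": [0, 0, 2], "twist": [0, 0, 0], "hand": 1},
  {"dp": [0, 0, 0], "twist": [0, 0, 0], "hand": 1},
  {"dp": [0, 0, 0], "twist": [0, 0, 0], "hand": 1},
])

```text
t: 24.9
tcp_pos: [0.3953, -0.3095, 0.17]
tool_rot: [0.685, 0.729, 0.0, -0.001]
wrist_force: [-0.1, 0.4, 0.6]
grip_width: 0.0856
finger_force: 0.0
```

```bash
python3 - <<'E'
from h import *
delta([.3941,-.3126,.038],3.5)
E
```

```text
[-0.34 -0.12 13.2 ] tcp [ 0.3953 -0.3095  0.17  ] yaw_y 3.57 F [-0.1  0.4  0.6] w 0.0856 t 24.9 twist 0.07 tilt [-0.15  0.26]
```

servo_tool([
  {"dp": [-0.3, -0.1, 3], "twist": [0, 0, 0], "hand": 1},
  {"dp": [0, 0, 3.5], "twist": [0, 0, 0], "hand": 1},
  {"dp": [0, 0, 3], "twist": [0, 0, 0], "hand": 1},
  {"dp": [0, 0, 2], "twist": [0, 0, 0], "hand": 1},
  {"dp": [0, 0, 1], "twist": [0, 0, 0], "hand": 1},
])

```text
t: 25.32
tcp_pos: [0.3946, -0.3125, 0.0442]
tool_rot: [0.685, 0.729, 0.0, -0.001]
wrist_force: [-0.6, 1.0, -0.4]
grip_width: 0.085
finger_force: 0.0
```

servo_tool([
  {"dp": [0, 0, 0], "twist": [0, 0, 0], "hand": 1},
  {"dp": [0, 0, 0], "twist": [0, 0, 0], "hand": 1},
])

```text
t: 25.48
tcp_pos: [0.3954, -0.3144, 0.0469]
tool_rot: [0.685, 0.729, -0.0, 0.001]
wrist_force: [0.2, -0.2, 0.4]
grip_width: 0.0852
finger_force: 0.0
```

```bash
python3 - <<'E'
from h import *
delta([.3941,-.3126,.038],3.5)
E
```

```text
[ 0.19 -0.12  0.89] tcp [ 0.3954 -0.3144  0.0469] yaw_y 3.56 F [ 0.2 -0.2  0.4] w 0.0852 t 25.48 twist 0.06 tilt [ 0.08 -0.08]
```

servo_tool([
  {"dp": [0.2, -0.1, 0.85], "twist": [0, 0, 0], "hand": 1},
  {"dp": [0, 0, 0], "twist": [0, 0, 0], "hand": 1},
  {"dp": [0, 0, 0], "twist": [0, 0, 0], "hand": 0},
  {"dp": [0, 0, 0], "twist": [0, 0, 0], "hand": 0},
  {"dp": [0, 0, 0], "twist": [0, 0, 0], "hand": 0},
])

```text
t: 25.9
tcp_pos: [0.3934, -0.3128, 0.0382]
tool_rot: [0.685, 0.728, -0.0, 0.0]
wrist_force: [-1.2, 1.7, 5.7]
grip_width: 0.0543
finger_force: 35.9
```

servo_tool([
  {"dp": [0, 0, 0], "twist": [0, 0, 0], "hand": 0},
  {"dp": [0, 0, 0], "twist": [0, 0, 0], "hand": 0},
  {"dp": [0, 0, 0], "twist": [0, 0, 0], "hand": 0},
])

```text
t: 26.15
tcp_pos: [0.3934, -0.3128, 0.0382]
tool_rot: [0.685, 0.728, -0.0, 0.0]
wrist_force: [-1.9, 1.5, 5.3]
grip_width: 0.0543
finger_force: 36.8
```

```bash
python3 - <<'E'
from h import *
delta([.553,-.2217,.12],3.5)
E
```

```text
[ 8.11 16.49 -8.18] tcp [ 0.3934 -0.3128  0.0382] yaw_y 3.49 F [-1.9  1.5  5.3] w 0.0543 t 26.15 twist -0.01 tilt [ 0.04 -0.08]
```

servo_tool([
  {"dp": [0, 0, -1.5], "twist": [0, 0, 0], "hand": 0},
  {"dp": [0, 0, -2.5], "twist": [0, 0, 0], "hand": 0},
  {"dp": [0, 0, -2.5], "twist": [0, 0, 0], "hand": 0},
  {"dp": [0, 0, -1.5], "twist": [0, 0, 0], "hand": 0},
  {"dp": [0.9, 1.8, 0], "twist": [0, 0, 0], "hand": 0},
])

```text
t: 26.57
tcp_pos: [0.4106, -0.3052, 0.1209]
tool_rot: [0.686, 0.728, -0.001, 0.003]
wrist_force: [2.1, -0.8, -3.4]
grip_width: 0.0545
finger_force: 39.2
```

servo_tool([
  {"dp": [1.5, 3, 0], "twist": [0, 0, 0], "hand": 0},
  {"dp": [1.5, 3, 0], "twist": [0, 0, 0], "hand": 0},
  {"dp": [1.5, 3, 0], "twist": [0, 0, 0], "hand": 0},
  {"dp": [1.5, 3, 0], "twist": [0, 0, 0], "hand": 0},
  {"dp": [0.5, 2, 0], "twist": [0, 0, 0], "hand": 0},
])

```text
t: 26.98
tcp_pos: [0.5482, -0.2262, 0.1169]
tool_rot: [0.685, 0.729, 0.001, -0.0]
wrist_force: [-0.6, -0.6, -3.0]
grip_width: 0.054
finger_force: 39.2
```

servo_tool([
  {"dp": [0.4, 0.7, 0], "twist": [0, 0, 0], "hand": 0},
  {"dp": [0, 0, 0], "twist": [0, 0, 0], "hand": 0},
  {"dp": [0, 0, 0], "twist": [0, 0, 0], "hand": 0},
])

```text
t: 27.23
tcp_pos: [0.5522, -0.2242, 0.1166]
tool_rot: [0.685, 0.729, -0.0, -0.001]
wrist_force: [-0.3, -0.4, -3.2]
grip_width: 0.0542
finger_force: 39.2
```

```bash
python3 - <<'E'
from h import *
delta([.553,-.2217,.0630],3.5)
E
```

```text
[0.24 0.11 5.36] tcp [ 0.5522 -0.2242  0.1166] yaw_y 3.53 F [-0.3 -0.4 -3.2] w 0.0542 t 27.23 twist 0.03 tilt [-0.18  0.06]
```

servo_tool([
  {"dp": [0.2, 0.05, 1.5], "twist": [0, 0, 0], "hand": 0},
  {"dp": [0, 0, 2], "twist": [0, 0, 0], "hand": 0},
  {"dp": [0, 0, 1.5], "twist": [0, 0, 0], "hand": 0},
  {"dp": [0, 0, 0], "twist": [0, 0, 0], "hand": 0},
  {"dp": [0, 0, 0], "twist": [0, 0, 0], "hand": 0},
])

```text
t: 27.65
tcp_pos: [0.5516, -0.2227, 0.0664]
tool_rot: [0.686, 0.728, -0.0, -0.002]
wrist_force: [1.0, 0.0, -3.4]
grip_width: 0.0545
finger_force: 39.2
```

servo_tool([
  {"dp": [0, 0, 0.4], "twist": [0, 0, 0], "hand": 0},
  {"dp": [0, 0, 0.15], "twist": [0, 0, 0], "hand": 0},
  {"dp": [0, 0, 0], "twist": [0, 0, 0], "hand": 0},
  {"dp": [0, 0, 0], "twist": [0, 0, 0], "hand": 0},
])

```text
t: 27.98
tcp_pos: [0.5538, -0.2227, 0.0625]
tool_rot: [0.685, 0.728, 0.0, 0.001]
wrist_force: [-0.6, -0.4, -3.6]
grip_width: 0.0542
finger_force: 39.2
```

servo_tool([
  {"dp": [0, 0, 0.15], "twist": [0, 0, 0], "hand": 0},
  {"dp": [0, 0, 0], "twist": [0, 0, 0], "hand": 0},
  {"dp": [0, 0, 0], "twist": [0, 0, 0], "hand": 0},
])

```text
t: 28.23
tcp_pos: [0.554, -0.2228, 0.0622]
tool_rot: [0.685, 0.728, -0.0, 0.001]
wrist_force: [-3.8, 3.1, 8.4]
grip_width: 0.0544
finger_force: 40.7
```

servo_tool([
  {"dp": [0, 0, 0], "twist": [0, 0, 0], "hand": 1},
  {"dp": [0, 0, 0], "twist": [0, 0, 0], "hand": 1},
  {"dp": [0, 0, 0], "twist": [0, 0, 0], "hand": 1},
  {"dp": [0, 0, 0], "twist": [0, 0, 0], "hand": 1},
  {"dp": [0, 0, -2], "twist": [0, 0, 0], "hand": 1},
])

```text
t: 28.65
tcp_pos: [0.551, -0.2208, 0.0767]
tool_rot: [0.685, 0.728, -0.001, -0.003]
wrist_force: [-0.7, -0.1, -0.9]
grip_width: 0.0856
finger_force: 0.0
```

servo_tool([
  {"dp": [0, 0, -4], "twist": [0, 0, 0], "hand": 1},
  {"dp": [0, 0, -4], "twist": [0, 0, 0], "hand": 1},
  {"dp": [0, 0, -4], "twist": [0, 0, 0], "hand": 1},
  {"dp": [0, -4, -1], "twist": [0, 0, 0], "hand": 1},
  {"dp": [0, -4, 0], "twist": [0, 0, 0], "hand": 1},
])

```text
t: 29.07
tcp_pos: [0.4762, -0.2291, 0.2154]
tool_rot: [0.684, 0.729, 0.0, 0.005]
wrist_force: [-1.4, -1.4, -0.1]
grip_width: 0.0855
finger_force: 0.0
```

servo_tool([
  {"dp": [2, -3, -3], "twist": [0, 0, 0], "hand": 1},
  {"dp": [2, 0, -3], "twist": [0, 0, 0], "hand": 1},
  {"dp": [2, 0, -2], "twist": [0, 0, 0], "hand": 1},
  {"dp": [0, 0, 0], "twist": [0, 0, 0], "hand": 1},
  {"dp": [0, 0, 0], "twist": [0, 0, 0], "hand": 1},
])

```text
t: 29.48
tcp_pos: [0.4442, -0.1711, 0.2885]
tool_rot: [0.685, 0.729, 0.0, 0.002]
wrist_force: [0.4, 0.3, -1.2]
grip_width: 0.0853
finger_force: 0.0
```

```bash
python3 - <<'E'
from h import *
delta([.4,0,.3],3.5)
i=r.camera_info('wrist');f=r.grab_frame('wrist')
hsv=cv2.cvtColor(f,cv2.COLOR_BGR2HSV);m=cv2.inRange(hsv,(112,150,60),(130,255,255))
n,l,st,c=cv2.connectedComponentsWithStats(m)
for k in range(1,n):
    if st[k,4]>150: print('cap',c[k],st[k],onz(i,c[k],.122))
print('marks',proj(i,[[.5495,-.1498,.024],[.553,-.2217,.024]]),'tip/grip',proj(i,[[.5313,.1278,.024],[.5313,.1,.0665]]))
cv2.imwrite('pics/w11.png',cv2.resize(f,(800,600),interpolation=cv2.INTER_CUBIC))
E
```

```text
[17.35 -3.35 -1.2 ] tcp [ 0.4442 -0.1711  0.2885] yaw_y 3.58 F [ 0.4  0.3 -1.2] w 0.0853 t 29.48 twist 0.08 tilt [ 0.33 -0.24]
cap [350.7848 171.9582] [335 158  31  28 646] [ 0.5491 -0.1516  0.122 ]
cap [343.709  230.6797] [330 218  29  28 512] [ 0.5512 -0.2228  0.122 ]
marks [[329.2644 159.3496]
 [325.5163 206.1427]] tip/grip [[341.8444 -64.1595]
 [350.0439 -59.8025]]
```

View pics/w11.png

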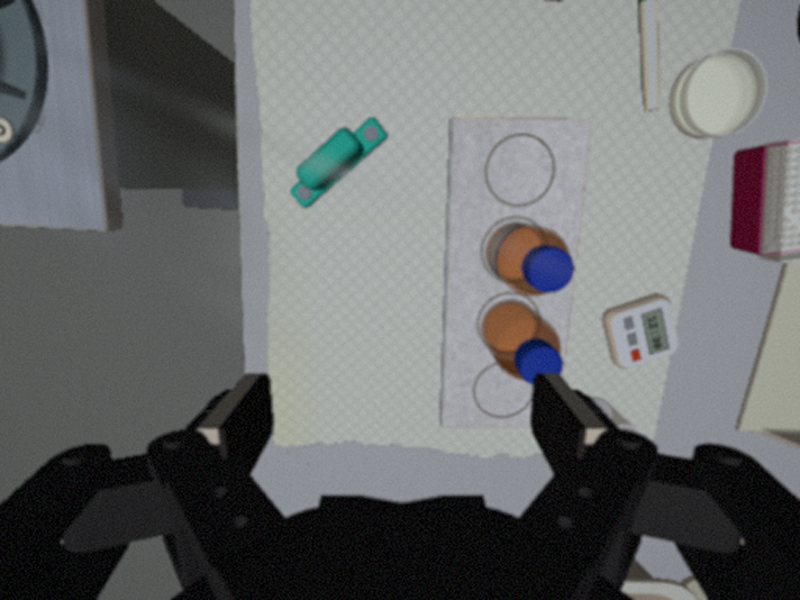

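The picture shows B centred on mark 3. A seems to sit to the right of mark 2's centre (514,249), with a gap of about 15 px at its left edge, so it may have been nudged. My picture budget is used up, so I'll check this numerically.

```bash
cat > chk.py <<'E'
from h import *
def sil(i,c,z0=.024):
    t=np.linspace(0,2*np.pi,40)
    P=[[c[0]+rr*np.cos(a),c[1]+rr*np.sin(a),z0+z] for rr,z in [(.028,0),(.028,.065)] for a in t]
    return cv2.convexHull(proj(i,P).astype(np.float32)).round().astype(np.int32)
def cap(i,c,z0=.024):
    return proj(i,[[c[0],c[1],z0+.105]])[0]
def amber(f):
    h=cv2.cvtColor(f,cv2.COLOR_BGR2HSV);return cv2.inRange(h,(3,90,30),(20,255,255))
def fit(i,f,c0):
    m=amber(f)>0;best=[]
    hh,ww=m.shape
    for dx in np.arange(-.03,.031,.002):
        for dy in np.arange(-.03,.031,.002):
            c=(c0[0]+dx,c0[1]+dy);s=np.zeros((hh,ww),np.uint8);cv2.fillConvexPoly(s,sil(i,c),1)
            s=s>0
            best.append((m[s].mean()-2*m[cv2.dilate(s.astype(np.uint8),np.ones((5,5)))>0].sum()/max(s.sum(),1)*0, c, s.sum()))
    return best
E
python3 - <<'E'
from chk import *
i=r.camera_info('wrist');f=r.grab_frame('wrist');cv2.imwrite('pics/w12.png',f)
m=amber(f)
n,l,st,c=cv2.connectedComponentsWithStats(m)
for k in range(1,n):
    if st[k,4]>100: print('amber',c[k].round(1),st[k])
for c in [(.5495,-.1498),(.553,-.2217)]:
    h=sil(i,c)[:,0];print('expect body bbox',h.min(0),h.max(0),'cap',cap(i,c))
    b=proj(i,[[c[0]-.028,c[1],.024],[c[0],c[1]+.028,.024],[c[0]-.032,c[1],.024],[c[0],c[1]+.032,.024]]);print('foot left/top edge, mark left/top edge',b.round(1).tolist())
# amber row extents near each foot
for rr in (155,160,165,170,200,205,210,215): print(rr,np.where(m[rr]>0)[0][[0,-1]] if m[rr].any() else None)
E
```

```text
amber [334.7 163. ] [319 145  44  44 823]
amber [329.8 212.8] [ 311  194   48   49 1117]
expect body bbox [311 140] [366 188] cap [354.8615 171.7962]
foot left/top edge, mark left/top edge [[311.4, 158.5], [332.8, 140.3], [308.7, 158.3], [333.2, 137.5]]
expect body bbox [308 189] [360 241] cap [348.4502 232.8004]
foot left/top edge, mark left/top edge [[308.4, 205.6], [328.9, 188.9], [305.9, 205.5], [329.2, 186.3]]
155 [323 360]
160 [321 339]
165 [319 335]
170 [319 334]
200 [315 341]
205 [312 347]
210 [311 352]
215 [312 356]
```

```bash
python3 - <<'E'
from chk import *
for cam in ['scene','side']:
    i=r.camera_info(cam);f=r.grab_frame(cam)
    m=cv2.inRange(cv2.cvtColor(f,cv2.COLOR_BGR2HSV),(108,110,40),(130,255,255))
    n,l,st,c=cv2.connectedComponentsWithStats(m)
    E=[cap(i,(.5495,-.1498)),cap(i,(.553,-.2217))]
    print(cam,'expected cap tops',np.round(E,1).tolist())
    for k in range(1,n):
        if st[k,4]>15 and min(np.linalg.norm(c[k]-e) for e in E)<30: print(c[k].round(1),st[k],onz(i,c[k],.12))
    for n in ['fader_top','spanner']: print(n,[(np.round(b['position']).tolist(),round(b['score'],2)) for b in r.boxes_of(cam,n)][:3])
    print('exp grip top',proj(i,[[.5305,.1,.055],[.372,.2262,.06]]).round(1).tolist())
E
```

```text
scene expected cap tops [[311.6, 163.1], [343.2, 169.0]]
[312.8 167.5] [307 162  13  12 143] [ 0.5467 -0.1543  0.12  ]
[344.9 174. ] [339 168  14  13 151] [ 0.5489 -0.2278  0.12  ]
fader_top [([217.0, 178.0], 0.58)]
spanner [([253.0, 228.0], 0.87), ([138.0, 192.0], 0.84)]
exp grip top [[216.2, 172.1], [137.1, 186.2]]
side expected cap tops [[264.7, 144.3], [268.2, 133.1]]
[268.4 132.3] [265 131   8   4  26] [ 0.5565 -0.2424  0.12  ]
[264.9 143.6] [261 142   9   5  30] [ 0.5528 -0.1684  0.12  ]
fader_top [([252.0, 212.0], 0.42)]
spanner [([301.0, 247.0], 0.92), ([315.0, 187.0], 0.69)]
exp grip top [[253.4, 210.6], [300.5, 246.1]]
```

Both caps show the same offset from their expected places in all three cameras, so A is centred. What I saw was its label on the left side. The grip and the spanner also match, so I'm handing in.

```bash
python3 -c "
from rig import r
print(r.close_job())"
```

```text
the job is handed in; nothing more can be done
None
```

The job is handed in: the ring is home against its stop, the spanner is back on its rest pins down, the dimmer grip is in line with the clip, and both bottles stand upright on marks 2 and 3; the verdict did not come back.

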